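# Close down the soldering bench

### The job

Close down the soldering bench: nest the parts cups in size order, upright and fully down, each inside the next larger one and all in the wide black tub, and hang every loose hand tool that has an eye by that eye on the rack's pegs, left hanging freely. Only when everything is put away, switch the bench off by throwing the red isolator lever fully over, away from you. Leave the circuit board, solder spool, flux bottle and screwdriver where they are.

Things in the scene. Friction and masses are not known exactly. Their poses are not given: they have to be found in the camera images.
- tub: Wide black plastic tub, open top, 92 mm across the rim, 80 mm across the foot, 48 mm high, wall 3 mm, floor 4 mm, 0.4 kg; stays standing on the bench. Origin: centre of the underside, z up.
- cup_large: Large blue parts cup, empty, 68 mm across the rim (top 22 mm straight-sided), tapering to 58 mm at the foot, 68 mm high, wall 2.5 mm, floor 4 mm. Origin: centre of the underside, z up. May be absent.
- cup_medium: Medium white parts cup, empty, 54 mm across the rim (top 22 mm straight), 46 mm at the foot, 84 mm high, wall 2.5 mm, floor 4 mm. Origin: centre of the underside, z up. May be absent.
- cup_small: Small orange parts cup, empty, 40 mm across the rim (top 22 mm straight), 32 mm at the foot, 100 mm high, wall 2.5 mm, floor 4 mm. Origin: centre of the underside, z up. May be absent.
- brush: Yellow cleaning brush with short black bristles (28 mm wide head). May be absent. Lies flat on the bench. 159 mm long: straight handle 92 x 16 x 10 mm thick along x with its middle at the origin (underside, mid-handle, about the centre of mass), round eye at the +x end (ring 34 mm outside, 22 mm hole, 6 mm thick, centre 62 mm from the origin), working end at -x to about -80 mm.
- pry_tool: Blue plastic pry tool with a flat tip. May be absent. Lies flat on the bench. 159 mm long: straight handle 92 x 16 x 10 mm thick along x with its middle at the origin (underside, mid-handle, about the centre of mass), round eye at the +x end (ring 34 mm outside, 22 mm hole, 6 mm thick, centre 62 mm from the origin), working end at -x to about -80 mm.
- scraper: Red-handled scraper with a steel blade 28 mm wide. May be absent. Lies flat on the bench. 159 mm long: straight handle 92 x 16 x 10 mm thick along x with its middle at the origin (underside, mid-handle, about the centre of mass), round eye at the +x end (ring 34 mm outside, 22 mm hole, 6 mm thick, centre 62 mm from the origin), working end at -x to about -80 mm.
- spanner: Bare steel open-jaw spanner. May be absent. Lies flat on the bench. 159 mm long: straight handle 92 x 16 x 10 mm thick along x with its middle at the origin (underside, mid-handle, about the centre of mass), round eye at the +x end (ring 34 mm outside, 22 mm hole, 6 mm thick, centre 62 mm from the origin), working end at -x to about -80 mm.
- brush_eye (a point): Centre of the brush's eye.
- pry_tool_eye (a point): Centre of the pry tool's eye.
- scraper_eye (a point): Centre of the scraper's eye.
- spanner_eye (a point): Centre of the spanner's eye.
- rack: Tool rack: a level aluminium rail 330 mm long (along its y) at 200 mm height on two dark blue posts, with four bare steel pegs 80 mm apart (8 mm thick, 50 mm long, red ends), which slope up at 45 degrees towards the rack's -x, the robot's side. Origin: on the bench below the rail's front face, x away from the robot, z up. Each peg takes a tool's eye.
- peg0_mid (a point): Peg 0 (0 is the leftmost, at the rack's +y end): the middle of its axis, 25 mm from the rail and 25 mm from its free upper end.
- peg1_mid (a point): Peg 1 (0 is the leftmost, at the rack's +y end): the middle of its axis, 25 mm from the rail and 25 mm from its free upper end.
- peg2_mid (a point): Peg 2 (0 is the leftmost, at the rack's +y end): the middle of its axis, 25 mm from the rail and 25 mm from its free upper end.
- peg3_mid (a point): Peg 3 (0 is the leftmost, at the rack's +y end): the middle of its axis, 25 mm from the rail and 25 mm from its free upper end.
- isolator (a joint): Angle of the bench isolator's lever (red ball 26 mm across on a steel stem 80 mm long, on a grey block 70 x 50 x 25 mm): about 0 to 0.15 at the start (on, leaning to the robot), 1.0 is fully over to off, leaning away from the robot. Hinge axis along the block's y, 22 mm above the bench at the block's centre; it stays where it is left.
- isolator_tip (a point): Centre of the lever's red ball.
- isolator_base: The lever's grey block, fixed to the bench. Origin: centre of its underside; the lever swings from its -x to its +x side.
- board_holder: Green circuit board in a low clamp, 90 x 80 mm, 35 mm high; not to be disturbed. Origin: centre of the underside.
- solder_spool: Spool of solder, 57 mm across, 34 mm high, standing on its end; not to be disturbed. Origin: centre of the underside.
- flux_bottle: Small clear bottle with red cap, 34 mm across, 70 mm high; not to be disturbed. Origin: centre of the underside.
- screwdriver: Red screwdriver, 160 mm, lying at the left of the bench, no eye; not to be disturbed. Origin: underside, middle.
There are look-alikes about, which are no part of the job. Of the things shaped like the spanner, the steel one is meant.

How it is judged:
On the way, in this order (a step that is already met when the one before it is completed fails the run):
1. all cups nested in the tub and all tools hung on pegs, with the lever still on (angle between tub's own z axis and vertical below 0.15 rad and height (world z) of tub below 0.012 m and horizontal distance between each of cup_large, cup_medium, cup_small and tub below 0.03 m and z of cup_large in the frame of tub below 0.012 m and angle between each of cup_large, cup_medium, cup_small's own z axis and vertical below 0.2 rad and linear speed of each of cup_large, cup_medium, cup_small below 0.03 m/s and z of cup_medium in the frame of tub below 0.016 m and z of cup_small in the frame of tub below 0.02 m and (distance between brush_eye and peg0_mid below 0.035 m or distance between brush_eye and peg1_mid below 0.035 m or distance between brush_eye and peg2_mid below 0.035 m or distance between brush_eye and peg3_mid below 0.035 m) and angle between each of brush, pry_tool, scraper, spanner's own x axis and vertical below 0.6 rad and height (world z) of each of brush, pry_tool, scraper, spanner above 0.1 m and (distance between pry_tool_eye and peg0_mid below 0.035 m or distance between pry_tool_eye and peg1_mid below 0.035 m or distance between pry_tool_eye and peg2_mid below 0.035 m or distance between pry_tool_eye and peg3_mid below 0.035 m) and (distance between scraper_eye and peg0_mid below 0.035 m or distance between scraper_eye and peg1_mid below 0.035 m or distance between scraper_eye and peg2_mid below 0.035 m or distance between scraper_eye and peg3_mid below 0.035 m) and (distance between spanner_eye and peg0_mid below 0.035 m or distance between spanner_eye and peg1_mid below 0.035 m or distance between spanner_eye and peg2_mid below 0.035 m or distance between spanner_eye and peg3_mid below 0.035 m) and value of joint isolator below 0.5 rad), for 0.2 s.
2. the isolator lever is thrown fully over (value of joint isolator above 0.9 rad), for 0.2 s.
At the end, for the whole second after the job is handed in: Tub upright on the bench; each cup present upright (0.2 rad), within 30 mm of the tub's axis and fully down (8 mm) in the next larger; each tool present at rest, eye within 35 mm of a peg's middle, eye end up within 0.6 rad of vertical; lever past 0.9 rad (angle between tub's own z axis and vertical below 0.15 rad and height (world z) of tub below 0.012 m and horizontal distance between each of cup_large, cup_medium, cup_small and tub below 0.03 m and z of cup_large in the frame of tub below 0.012 m and angle between each of cup_large, cup_medium, cup_small's own z axis and vertical below 0.2 rad and linear speed of each of cup_large, cup_medium, cup_small below 0.03 m/s and z of cup_medium in the frame of tub below 0.016 m and z of cup_small in the frame of tub below 0.02 m and (distance between brush_eye and peg0_mid below 0.035 m or distance between brush_eye and peg1_mid below 0.035 m or distance between brush_eye and peg2_mid below 0.035 m or distance between brush_eye and peg3_mid below 0.035 m) and angle between each of brush, pry_tool, scraper, spanner's own x axis and vertical below 0.6 rad and height (world z) of each of brush, pry_tool, scraper, spanner above 0.1 m and (distance between pry_tool_eye and peg0_mid below 0.035 m or distance between pry_tool_eye and peg1_mid below 0.035 m or distance between pry_tool_eye and peg2_mid below 0.035 m or distance between pry_tool_eye and peg3_mid below 0.035 m) and (distance between scraper_eye and peg0_mid below 0.035 m or distance between scraper_eye and peg1_mid below 0.035 m or distance between scraper_eye and peg2_mid below 0.035 m or distance between scraper_eye and peg3_mid below 0.035 m) and (distance between spanner_eye and peg0_mid below 0.035 m or distance between spanner_eye and peg1_mid below 0.035 m or distance between spanner_eye and peg2_mid below 0.035 m or distance between spanner_eye and peg3_mid below 0.035 m) and linear speed of each of brush, pry_tool, scraper, spanner below 0.05 m/s and value of joint isolator above 0.9 rad); the robot touches nothing.
It fails at once if the circuit board, spool, flux bottle or screwdriver is moved more than 4 cm (distance of any of board_holder, solder_spool, flux_bottle, screwdriver from where it was at the start of the episode above 0.04 m).
Of cup_large, cup_medium, cup_small only 2 to 3 are there at a start; the rules pass over those that are not, and their reading is None.
Of brush, pry_tool, scraper, spanner only 3 to 4 are there at a start; the rules pass over those that are not, and their reading is None.
At some moment in a run one of tub, brush, pry_tool, scraper, spanner may be knocked a few centimetres aside while the robot is not near it.
It also fails if it takes over 210 s, if anything falls off the work surface, if the arm or the gripper's body presses on something with over 40 N, if the wrist force passes 120 N, or if a joint passes its speed limit or range.

### The arm

A 6-joint arm with a two-finger parallel gripper is mounted at the origin on the work surface. World frame = base frame: x ahead of the robot, y to its left, z up, the work surface at z = 0. Lengths are in m, angles in rad, forces in N, time in s.
With the tool pointing down it reaches from about 0.375 to 0.9 m from the base axis. Payload 3.1 kg.
Tool frame: the origin (TCP) lies at the very end of the fingers, on their centre line; the grasp point (between the pads) lies 19 mm behind it (tcp_to_grasp is the distance from the TCP to the grasp point, in m); z points along the fingers, y is the direction in which the jaws open and shut (so a half turn about z gives the same grasp; the last joint's range is limited). The gripper opens to 85 mm and grips with 20 to 120 N. Pads are 22 mm wide; open, the fingers measure 114 mm over their backs; the gripper's body (76 mm by 85 mm) begins 54 mm behind the grasp point. The pads swing forward as they close: fully open they stand 13 mm farther back than shut.
Start: joints at [1.046, 0.527, 1.433, -0, 1.181, -0.178], TCP at [0.212, 0.588, 0.231] pointing down, gripper open.
Joint ranges: [-3.08, 3.08], [-0.75, 2.2], [0.22, 2.44], [-1.43, 4.57], [0, 2.65], [-2.85, 2.85]. Speed limits (rad/s): [2.79, 2.79, 3.14, 3.14, 3.14, 3.14].

### API

Orientations are given as a unit quaternion [x, y, z, w].
In Python, from station import sense, snapshot, camera_info, sign_off, tcp_to_grasp gives the robot as it stands.
- The arm moves only by the shell command python3 -m inch 'ROWS' [FORCE]. ROWS is JSON, a list of rows, each a list of 3 entries, a list of its own where there are three numbers: the closure, from -1 (fully open) to 1 (shut), so that 0 is half open, then the shift along the tool's x, y, z normalised to -1 to 1, where 1 is 10 cm, then the turn, a rotation vector about the tool's x, y, z normalised to -1 to 1, where 1 is 360 degrees. In form: [[jaw, [dx, dy, dz], [ax, ay, az]], ...]. A call has 1 to 20 rows; each row is the pose to reach, as a shift and turn from the pose commanded when the call began, along the tool's axes at that moment, turning the shorter way round; what a row does not reach only later rows make up. A row lasts 1/10 s, in which the tool goes at most 50 mm and 8.59 degrees, less where a joint would pass 70% of its speed; a pose out of reach is approached as far as the arm can. A call with a number of a shift or a turn outside -1 to 1 is refused whole. A call with a gripper value outside its range is refused whole. The fingers move at their own pace and stop on an object; FORCE is the grip in N (left out, the last holds). Time passes only in rows, so rows that repeat a pose let the fingers close. It gives the time, the measured TCP pose, the force and the opening at its end, in the units of the state.
- sense(): the state, without advancing time (a new reading comes with each control period).
- snapshot(name): name is "scene" or "side" or "wrist"; returns (picture, depth): 480x640x3 uint8, blue, green, red; 480x640 float32, m along the optical axis (not along the pixel's ray), 0 where there is no reading.
- camera_info(name): a dict with "K" (3x3 intrinsics, pixels), "origin" and "orientation" of the camera in the world. Camera axes: x right, y down, z forward; pixel columns grow to the right and rows downward; lengths in m; the calibration is good to about 2 mm. A picture is of the moment at which its call begins: read the wrist's pose just before it. camera_info takes no time and is no camera call; for the wrist camera it gives the pose at the moment of the call.
- sign_off(): hands the job in, once; it reports no verdict.
The state is a dict: "t": time; "q": joint angles; "qd": joint speeds; "tau": joint torques, N m; "tcp_pos": TCP position; "tool_rot": TCP orientation; "force": force on the tool from outside, world axes, zero at the start; "ft_torque": the same for the moment, N m; "finger_gap": opening from 0.0 (shut) to 1.0 (fully open).
Only numpy, scipy, OpenCV 4.12 (cv2) and the standard library are available. Lean on these libraries where they do the work, as an engineer would, in place of code of your own. Each camera call takes 0.05 s, during which the arm holds its last target.

## Working session

There is one attempt and no reset: what is moved stays moved. The work goes in short steps, Python scripts to look and compute and a shell command to move; the robot and the scene stay as the last step left them, time stands still between calls to the robot, and variables do not carry over. Pictures are saved under pics/ and viewed, and the job is handed in when it is done.

```bash
ls -la; mkdir -p pics; cat > h.py <<'E'
import numpy as np, cv2
from scipy.spatial.transform import Rotation as R
from station import sense, snapshot, camera_info, tcp_to_grasp
def cam(n):
    c=camera_info(n); return np.array(c["K"]),np.array(c["origin"]),R.from_quat(c["orientation"]).as_matrix() if np.array(c["orientation"]).size==4 else np.array(c["orientation"])
E
python3 - <<'E'
from h import *
print(sense()); print(tcp_to_grasp)
for n in ("scene","side","wrist"):
    print(n,camera_info(n))
    p,d=snapshot(n); cv2.imwrite(f"pics/{n}0.png",p); np.save(f"{n}0.npy",d)
E
```

```text
total 12
drwxr-xr-x  3 agent agent 4096 Dec  7 16:00 .
drwxr-xr-x 23 root  root  4096 Dec  7 16:00 ..
drwxr-xr-x  2 agent agent 4096 Dec  7 16:00 pics
{'t': 0.0, 'q': array([ 1.04552599e+00,  5.28472063e-01,  1.43392226e+00, -3.94674144e-05,
        1.18138870e+00, -1.78502125e-01]), 'qd': array([ 6.77770767e-04, -9.30518824e-04,  7.91378319e-04,  2.27570759e-04,
       -8.04474470e-05, -1.63153869e-03]), 'tau': array([-1.29702290e-03, -4.42351270e+01, -1.78021359e+01, -3.04590694e-04,
        8.65512702e-03, -3.81462712e-06]), 'tcp_pos': array([0.21202662, 0.58716513, 0.23032365]), 'tool_rot': array([ 1.72509195e-01,  9.85007298e-01, -1.03436629e-03, -3.60346455e-04]), 'force': array([-0.47872682,  0.2343072 ,  0.38818819]), 'ft_torque': array([-0.03369363, -0.03909923, -0.01650988]), 'finger_gap': 0.9995147711431112}
0.0187
scene {'K': array([[449.27122818,   0.        , 323.78674522],
       [  0.        , 449.27122818, 242.87190842],
       [  0.        ,   0.        ,   1.        ]]), 'origin': array([0.9240902 , 0.5701605 , 0.87079018]), 'orientation': array([ 0.37521178,  0.84801703, -0.3406477 , -0.15505605])}
side {'K': array([[508.72417018,   0.        , 316.62182022],
       [  0.        , 508.72417018, 236.84152551],
       [  0.        ,   0.        ,   1.        ]]), 'origin': array([ 0.22783752, -0.89876263,  0.80999064]), 'orientation': array([ 0.87549393, -0.07869108,  0.03573534, -0.47543777])}
wrist {'K': array([[358.39110529,   0.        , 326.38471328],
       [  0.        , 358.39110529, 237.57871309],
       [  0.        ,   0.        ,   1.        ]]), 'origin': array([0.13397731, 0.61532333, 0.37306755]), 'orientation': array([0.80719494, 0.56726238, 0.09315974, 0.1340559 ])}
```

View pics/scene0.png

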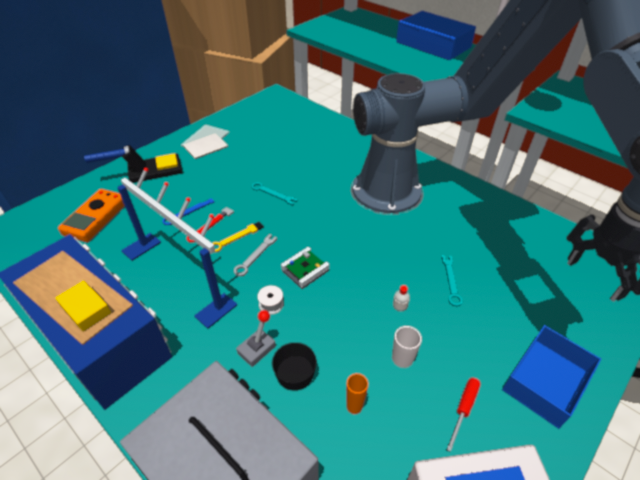

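View pics/side0.png

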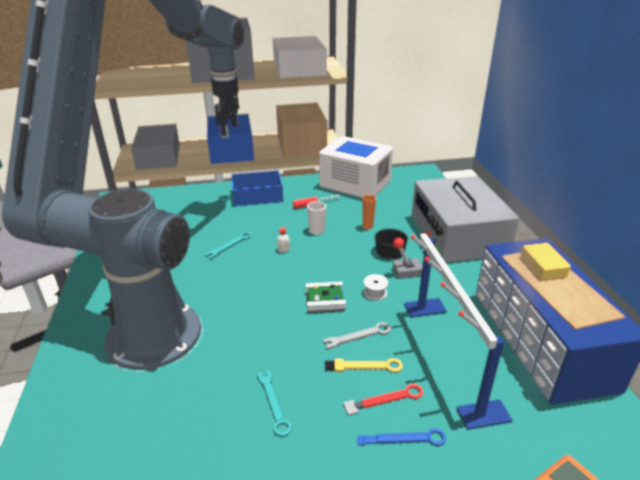

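View pics/wrist0.png

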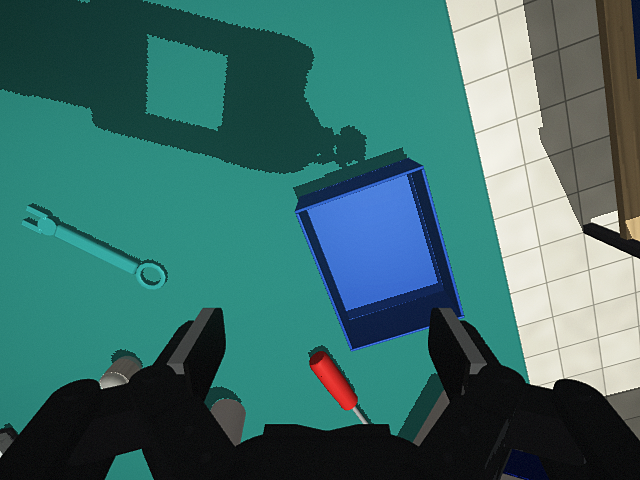

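The scene camera shows the white cup (405,345), orange cup (356,392), tub (295,366), lever ball (264,316), board, spool and bottle. The side camera shows the steel spanner (357,335), brush (365,365), scraper (385,400) and pry tool (402,438). There is no blue cup. The candidates for each target are:
- **Spanner:** the steel one at side (357,335) is mine. The two teal ones at (228,245) and (273,402) are look-alikes.
- **Tub:** the black one at (391,244) is mine. The blue box at (257,188) is not.
- **Red things:** the scraper is mine, the screwdriver at (315,202) is not.

Next I'll measure positions.

```bash
cat >> h.py <<'E'
def cloud(n,d):
    K,o,M=cam(n); v,u=np.mgrid[:480,:640]
    P=np.stack([(u-K[0,2])/K[0,0]*d,(v-K[1,2])/K[1,1]*d,d],-1)@M.T+o
    P[d<=0]=np.nan; return P
def ray(n,u,v,z,c=None):
    K,o,M=c or cam(n); r=M@np.array([(u-K[0,2])/K[0,0],(v-K[1,2])/K[1,1],1]); return o+r*(z-o[2])/r[2]
E
python3 - <<'E'
from h import *
for n in("side","scene"):
    p=cv2.imread(f"pics/{n}0.png");d=np.load(f"{n}0.npy");P=cloud(n,d)
    h=P[...,2]; x=P[...,0];y=P[...,1]
    hsv=cv2.cvtColor(p,cv2.COLOR_BGR2HSV)
    m=((h>0.004)&(h<0.28)&(x>0.25)&(x<0.95)&(abs(y)<0.6)).astype(np.uint8)
    k,l,s,c=cv2.connectedComponentsWithStats(m)
    print(n, "table z", np.nanmedian(h[(hsv[...,0]>80)&(hsv[...,0]<90)&(hsv[...,1]>150)&(abs(h)<.05)]))
    for i in range(1,k):
        if s[i,4]<40: continue
        q=l==i
        print(c[i].round(),s[i,4],"mean",np.nanmedian(P[q],0).round(3),"min",np.nanmin(P[q],0).round(3),"max",np.nanmax(P[q],0).round(3),"hsv",np.median(hsv[q],0))
big=cv2.resize(cv2.imread("pics/side0.png")[300:470,300:520],(800,618))[:600]; cv2.imwrite("pics/crop1.png",big)
E
```

```text
side table z 0.0010319124880715513
[362. 179.] 2435 mean [0.605 0.55  0.079] min [0.537 0.332 0.004] max [0.722 0.6   0.136] hsv [ 12.  15. 161.]
[516. 297.] 30152 mean [ 0.782 -0.176  0.12 ] min [ 0.561 -0.366  0.004] max [0.942 0.595 0.242] hsv [110.  77. 141.]
[266. 194.] 553 mean [0.306 0.56  0.034] min [0.25  0.547 0.004] max [0.36  0.6   0.064] hsv [110. 168. 130.]
[314. 212.] 732 mean [0.434 0.358 0.041] min [0.387 0.335 0.004] max [0.544 0.563 0.088] hsv [ 11.  17. 167.]
[283. 240.] 255 mean [0.327 0.271 0.038] min [0.311 0.259 0.004] max [0.353 0.36  0.074] hsv [ 33.  20. 167.]
[375. 286.] 456 mean [0.527 0.041 0.034] min [0.502 0.021 0.004] max [0.559 0.12  0.04 ] hsv [ 15.    3.  234.5]
[324. 297.] 1074 mean [0.399 0.025 0.027] min [ 0.352 -0.007  0.004] max [0.449 0.112 0.037] hsv [ 70.   36.5 150. ]
[355. 335.] 482 mean [ 0.444 -0.095  0.009] min [ 0.372 -0.12   0.004] max [ 0.527 -0.063  0.015] hsv [ 83.   8. 204.]
[360. 364.] 655 mean [ 0.432 -0.182  0.01 ] min [ 0.361 -0.21   0.004] max [ 0.52  -0.155  0.015] hsv [ 28. 129. 236.]
[381. 399.] 698 mean [ 0.452 -0.275  0
[... 1357 characters left out ...]
66 0.395 0.087] hsv [  3.  16. 150.]
[517. 382.] 465 mean [0.36  0.576 0.038] min [0.251 0.56  0.004] max [0.363 0.6   0.062] hsv [109. 218. 117.]
[294. 364.] 1247 mean [0.614 0.213 0.025] min [0.574 0.175 0.004] max [0.666 0.266 0.052] hsv [120.  22.  24.]
[218. 436.] 14534 mean [0.819 0.245 0.119] min [0.725 0.139 0.02 ] max [0.942 0.401 0.147] hsv [115.  17. 165.]
[356. 392.] 712 mean [0.596 0.361 0.071] min [0.572 0.34  0.004] max [0.612 0.379 0.105] hsv [ 14. 255. 146.]
[465. 404.] 644 mean [0.442 0.523 0.021] min [0.387 0.5   0.005] max [0.544 0.546 0.029] hsv [  2. 238. 205.]
[450. 467.] 1709 mean [0.616 0.564 0.129] min [0.548 0.517 0.045] max [0.662 0.6   0.134] hsv [  3.  10. 240.]
```

View pics/crop1.png

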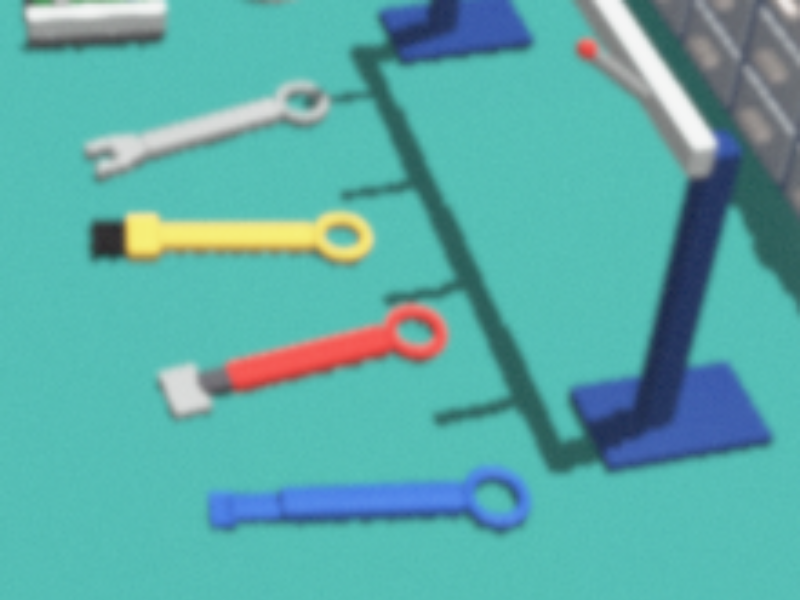

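The crop confirms the steel spanner, brush, scraper and pry tool. All four eyes point towards the rack. Next I'll measure the rack pegs, cups, tub and lever.

```bash
python3 - <<'E'
from h import *
from scipy.ndimage import label
for n in("side","scene"):
    p=cv2.imread(f"pics/{n}0.png");d=np.load(f"{n}0.npy");P=cloud(n,d)
    hsv=cv2.cvtColor(p,cv2.COLOR_BGR2HSV)
    red=(((hsv[...,0]<8)|(hsv[...,0]>172))&(hsv[...,1]>90)&(hsv[...,2]>80))
    m=(red&(P[...,2]>0.08)&(P[...,0]<0.75)&(P[...,0]>.4)).astype(np.uint8)
    k,l,s,c=cv2.connectedComponentsWithStats(m)
    for i in range(1,k):
        if s[i,4]<3: continue
        print(n,"red",c[i].round(1),s[i,4],np.nanmedian(P[l==i],0).round(4))
    # rail
    h=P[...,2]
    q=(h>0.185)&(h<0.225)&(P[...,0]>.5)&(P[...,0]<.75)&(hsv[...,1]<60)
    Q=P[q]; print("rail",len(Q),np.nanmin(Q,0),np.nanmax(Q,0),np.nanmedian(Q,0))
    yy=Q[:,1]; A=np.polyfit(yy,Q[:,0],1); print("rail x=a*y+b",A)
    for col,lo,hi in(("white",(0,0),None),):
        pass
    # tops
    for nm,x0,y0,z0,z1,r in(("med",.44,.365,.078,.092,.05),("small",.595,.36,.093,.108,.04),("tub",.62,.22,.043,.055,.07),("ball",.6,.11,.06,.13,.06)):
        q=(abs(P[...,0]-x0)<r)&(abs(P[...,1]-y0)<r)&(h>z0)&(h<z1); Q=P[q]
        print(nm,q.sum(),((np.nanmin(Q,0)+np.nanmax(Q,0))/2).round(4),(np.nanmax(Q,0)-np.nanmin(Q,0)).round(4)) if q.sum() else 0
s=cv2.imread("pics/side0.png")[220:420,370:570];cv2.imwrite("pics/c2.png",cv2.resize(s,(600,600)))
s=cv2.imread("pics/scene0.png")[160:320,100:300];cv2.imwrite("pics/c3.png",cv2.resize(s,(750,600)))
E
```

```text
side red [412.5 236.5] 12 [ 0.5652 -0.0676  0.238 ]
side red [398.1 242.5] 80 [0.6019 0.1118 0.101 ]
side red [426.4 258.5] 21 [ 0.5668 -0.1475  0.2379]
side red [442.5 283.9] 15 [ 0.5673 -0.2283  0.239 ]
side red [461.  312.9] 20 [ 0.5679 -0.3067  0.2382]
rail 2087 [ 0.50022133 -0.35157913  0.18503294] [0.74955052 2.15629882 0.22499272] [ 0.6047102  -0.143163    0.20927342]
rail x=a*y+b [0.00706385 0.60534165]
med 92 [0.4371 0.3681 0.0833] [0.052  0.0635 0.0104]
small 75 [0.5912 0.3568 0.0983] [0.0401 0.046  0.0101]
tub 146 [0.6191 0.219  0.0477] [0.09   0.0949 0.0093]
ball 111 [0.6083 0.1137 0.0852] [0.0337 0.0219 0.0501]
scene red [145.5 169.2] 13 [ 0.5701 -0.3007  0.2373]
scene red [165.6 183.6] 13 [ 0.5701 -0.2204  0.2368]
scene red [121. 197.] 3 [ 0.6332 -0.3405  0.1686]
scene red [187.5 199.2] 13 [ 0.5687 -0.1412  0.237 ]
scene red [211. 216.] 15 [ 0.5675 -0.0606  0.2357]
scene red [202.7 229. ] 3 [ 0.5919 -0.0637  0.2151]
scene red [263.4 315.6] 116 [0.6084 0.1254 0.1031]
rail 1060 [ 0.57245562 -0.34717762  0.18612042] [ 0.63395687 -0.01585692  0.22493675] [ 0.61123003 -0.15694631  0.20830412]
rail x=a*y+b [-0.00630811  0.60708677]
med 150 [0.4387 0.368  0.0824] [0.0544 0.0528 0.0088]
small 144 [0.5921 0.3593 0.0989] [0.04   0.0394 0.0116]
tub 256 [0.6197 0.2207 0.0473] [0.0919 0.0912 0.0085]
ball 171 [0.6104 0.1212 0.0845] [0.0329 0.0241 0.0485]
```

View pics/c2.png

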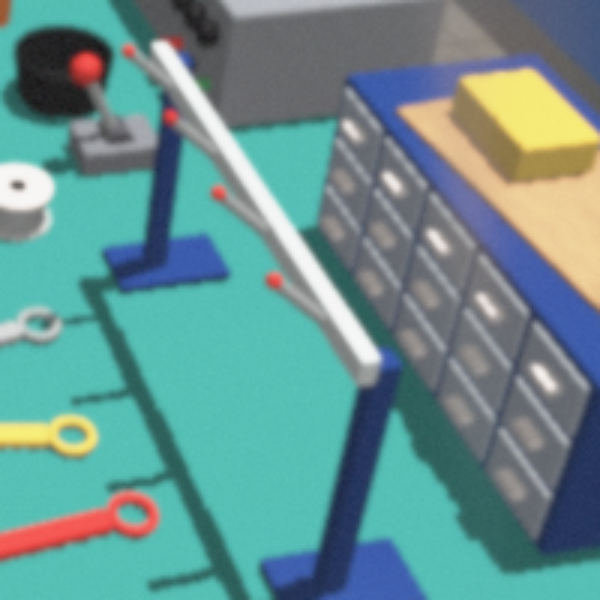

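View pics/c3.png

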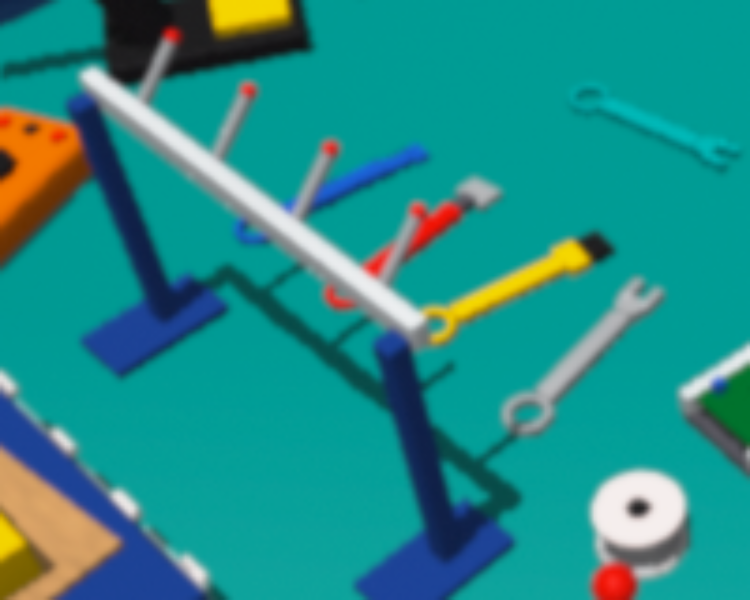

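```bash
cat > calc.py <<'E'
import sys
from h import *
# usage: calc.py x y z  pitch_deg(0=down; 45= pointing forward-down) yaw_deg
a=[float(v) for v in sys.argv[1:]]; 
s=sense(); T=R.from_quat(s["tool_rot"])
pitch=a[3] if len(a)>3 else 0; yaw=a[4] if len(a)>4 else 0
G=R.from_euler('z',yaw,degrees=True)*R.from_euler('y',-pitch,degrees=True)*R.from_quat([0,1,0,0])
d=T.inv().apply(np.array(a[:3])-s["tcp_pos"]); r=(T.inv()*G)
print("t",round(s["t"],2),"shift/10cm",(d/.1).round(3),"turn/360",(r.as_rotvec()/(2*np.pi)).round(4),"deg",np.degrees(r.magnitude()).round(1))
print("q",s["q"].round(2),"tcp",s["tcp_pos"].round(4),"F",s["force"].round(1),"gap",round(s["finger_gap"],3))
E
python3 calc.py .438 .368 .13
```

```text
t 0.15 shift/10cm [-2.87  -1.293  1.007] turn/360 [-0.0003 -0.0001 -0.0552] deg 19.9
q [ 1.05  0.53  1.43 -0.    1.18 -0.18] tcp [0.2121 0.5873 0.2306] F [-0.4 -0.  -0.1] gap 1.003
```

```bash
python3 -m inch '[[-1,[-0.5,-0.22,0],[0,0,0]],[-1,[-0.95,-0.43,0],[0,0,0]],[-1,[-0.95,-0.43,0],[0,0,0]]]'; python3 -m inch '[[-1,[-0.5,-0.22,0],[0,0,0]],[-1,[-0.95,-0.43,0],[0,0,0]],[-1,[-0.95,-0.43,0],[0,0,0]]]';python3 -m inch '[[-1,[-0.5,-0.22,0],[0,0,0]],[-1,[-0.95,-0.43,0],[0,0,0]],[-1,[-0.97,-0.43,0],[0,0,-0.02]],[-1,[-0.97,-0.43,0],[0,0,-0.04]],[-1,[-0.97,-0.43,0],[0,0,-0.055]],[-1,[-0.97,-0.43,0],[0,0,-0.055]]]'; python3 calc.py .438 .368 .13
python3 - <<'E'
from h import *
p,d=snapshot("wrist");cv2.imwrite("pics/w1.png",p)
E
```

```text
t: 0.45
tcp_pos: [0.2903, 0.5116, 0.2309]
tool_rot: [0.175, 0.985, -0.001, 0.001]
force: [0.0, 0.5, 0.4]
finger_gap: 1.006
t: 0.75
tcp_pos: [0.3653, 0.4394, 0.2311]
tool_rot: [0.175, 0.985, -0.001, 0.001]
force: [0.5, 0.9, -0.3]
finger_gap: 0.998
t: 1.35
tcp_pos: [0.4379, 0.3695, 0.2311]
tool_rot: [0.001, 1.0, 0.0, -0.0]
force: [-0.1, 0.5, 0.5]
finger_gap: 1.0
t 1.35 shift/10cm [-0.002 -0.015  1.011] turn/360 [ 0.     -0.0001 -0.0002] deg 0.1
q [ 0.51  0.46  1.57  0.    1.12 -1.06] tcp [0.4379 0.3695 0.2311] F [-0.1  0.5  0.5] gap 1.0
```

View pics/w1.png

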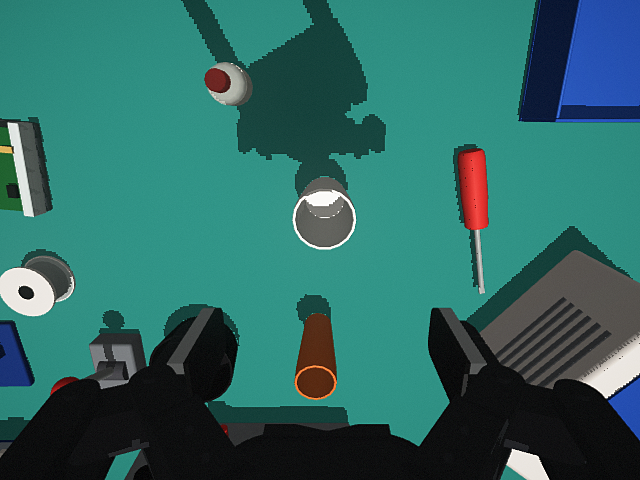

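The wrist view shows the white cup's rim centred near (324,218) and the orange cup's rim near (316,381). I'll check both against the other cameras.

```bash
python3 - <<'E'
from h import *
c=cam("wrist")
print(ray("wrist",324,218,.084,c),ray("wrist",316,381,.1,c), ray("wrist",324-31,218,.084,c),ray("wrist",324+31,218,.084,c))
E
```

```text
[0.43598752 0.36729518 0.084     ] [0.58934805 0.35930176 0.1       ] [0.43593592 0.34130399 0.084     ] [0.43603911 0.39328813 0.084     ]
```

```bash
python3 -m inch '[[-1,[0,-0.02,0.4],[0,0,0]],[-1,[0,-0.02,0.8],[0,0,0]],[-1,[0,-0.02,0.95],[0,0,0]]]'; python3 -m inch '[[-1,[0,0,0.4],[0,0,0]],[-1,[0,0,0.78],[0,0,0]],[-1,[0,0,0.8],[0,0,0]],[0,[0,0,0.8],[0,0,0]],[0.5,[0,0,0.8],[0,0,0]],[0.5,[0,0,0.8],[0,0,0]],[0.5,[0,0,0.8],[0,0,0]],[0.5,[0,0,0.8],[0,0,0]],[0.5,[0,0,0.8],[0,0,0]]]' 25; python3 calc.py .4195 .22 .2
```

```text
t: 1.7
tcp_pos: [0.4358, 0.3663, 0.133]
tool_rot: [0.001, 1.0, -0.001, -0.003]
force: [-0.6, -0.3, -0.9]
finger_gap: 1.0
t: 2.6
tcp_pos: [0.4399, 0.3678, 0.0585]
tool_rot: [0.001, 1.0, 0.001, 0.002]
force: [-0.1, 0.6, 6.8]
finger_gap: 0.623
t 2.6 shift/10cm [ 0.196 -1.475 -1.419] turn/360 [ 0.0004  0.0006 -0.0002] deg 0.3
q [ 0.5   0.71  1.7   0.    0.73 -1.07] tcp [0.4399 0.3678 0.0585] F [-0.1  0.6  6.8] gap 0.623
```

```bash
python3 -m inch '[[0.5,[0,0,-0.3],[0,0,0]],[0.5,[0,0,-0.6],[0,0,0]],[0.5,[0,0,-0.99],[0,0,0]],[0.5,[0,0,-0.99],[0,0,0]]]'; python3 -m inch '[[0.5,[-0.2,-0.3,-0.3],[0,0,0]],[0.5,[-0.5,-0.5,-0.35],[0,0,0]],[0.5,[-0.9,-0.74,-0.35],[0,0,0]]]';python3 -m inch '[[0.5,[-0.45,-0.35,0],[0,0,0]],[0.5,[-0.9,-0.74,0],[0,0,0]],[0.5,[-0.9,-0.74,0],[0,0,0]],[0.5,[-0.9,-0.74,0],[0,0,0]]]'; python3 calc.py .6195 .22 .060
python3 - <<'E'
from h import *
for n in("scene","side"):
    p,d=snapshot(n);cv2.imwrite(f"pics/{n}2.png",p);np.save(f"{n}2.npy",d)
    P=cloud(n,d);h=P[...,2]
    q=(abs(P[...,0]-.62)<.09)&(abs(P[...,1]-.22)<.09)&(h>.04)&(h<.055);Q=P[q]
    print(n,q.sum(),np.nanmin(Q,0),np.nanmax(Q,0))
E
```

```text
t: 3.0
tcp_pos: [0.4417, 0.3689, 0.161]
tool_rot: [0.001, 1.0, 0.003, 0.005]
force: [1.1, -0.1, -0.4]
finger_gap: 0.622
t: 3.3
tcp_pos: [0.5281, 0.2928, 0.1918]
tool_rot: [-0.0, 1.0, 0.0, 0.001]
force: [0.6, 1.0, -0.3]
finger_gap: 0.627
t: 3.7
tcp_pos: [0.6199, 0.2164, 0.1896]
tool_rot: [0.003, 1.0, -0.0, 0.0]
force: [-0.6, 0.2, 0.1]
finger_gap: 0.626
t 3.7 shift/10cm [0.004 0.036 1.296] turn/360 [-0.      0.     -0.0008] deg 0.3
q [ 0.17  0.62  1.39 -0.    1.14 -1.4 ] tcp [0.6199 0.2164 0.1896] F [-0.6  0.2  0.1] gap 0.626
scene 273 [0.57334347 0.17451934 0.04000933] [0.665729   0.26597844 0.0509389 ]
side 199 [0.57312119 0.16993124 0.04003909] [0.66352737 0.26616735 0.05203462]
```

View pics/scene2.png

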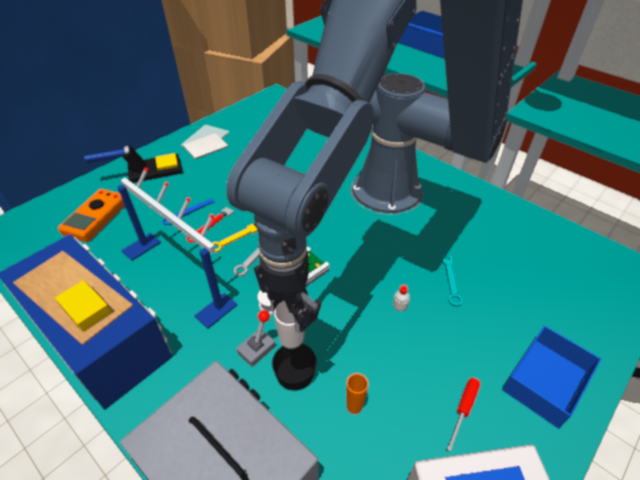

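The white cup is held over the tub at (294,365), and the tub hasn't moved. I'll lower it and release.

```bash
python3 -m inch '[[0.5,[0,0.03,0.4],[0,0,0]],[0.5,[0,0.03,0.8],[0,0,0]],[0.5,[0,0.03,0.9],[0,0,0]],[0.5,[0,0.03,0.9],[0,0,0]]]'; python3 -m inch '[[0.5,[0,0,0.2],[0,0,0]],[0.5,[0,0,0.35],[0,0,0]],[0.5,[0,0,0.35],[0,0,0]],[0,[0,0,0.35],[0,0,0]],[-0.3,[0,0,0.35],[0,0,0]],[-0.6,[0,0,0.35],[0,0,0]],[-0.7,[0,0,0.35],[0,0,0]],[-0.7,[0,0,0.35],[0,0,0]]]'; python3 -m inch '[[-0.7,[0,0,-0.4],[0,0,0]],[-0.7,[0,0,-0.8],[0,0,0]],[-0.7,[0,0,-1],[0,0,0]],[-0.7,[0,0,-1],[0,0,0]]]';python3 calc.py .591 .3585 .2
```

```text
t: 4.2
tcp_pos: [0.6153, 0.2228, 0.0985]
tool_rot: [-0.0, 1.0, -0.0, -0.003]
force: [-0.0, -0.3, 0.0]
finger_gap: 0.626
t: 5.0
tcp_pos: [0.6186, 0.2217, 0.0658]
tool_rot: [0.001, 1.0, 0.0, 0.0]
force: [0.3, -0.7, 1.2]
finger_gap: 0.849
t: 5.4
tcp_pos: [0.6209, 0.2222, 0.1696]
tool_rot: [0.001, 1.0, 0.001, 0.004]
force: [0.6, -0.2, 0.8]
finger_gap: 0.85
t 5.4 shift/10cm [ 0.298  1.363 -0.305] turn/360 [ 0.0002  0.0013 -0.0002] deg 0.5
q [ 0.17  0.64  1.4   0.    1.09 -1.4 ] tcp [0.6209 0.2222 0.1696] F [ 0.6 -0.2  0.8] gap 0.85
```

```bash
python3 -m inch '[[-1,[0,0.3,-0.3],[0,0,0]],[-1,[0.1,0.7,-0.3],[0,0,0]],[-1,[0.2,0.95,-0.3],[0,0,0]],[-1,[0.2,0.95,-0.3],[0,0,0]]]'; python3 -m inch '[[-1,[0.1,0.4,0],[0,0,0]],[-1,[0.1,0.41,0],[0,0,0]],[-1,[0.1,0.41,0],[0,0,0]],[-1,[0.1,0.41,0],[0,0,0]]]'; python3 calc.py .591 .3585 .08
python3 - <<'E'
from h import *
p,d=snapshot("scene");cv2.imwrite("pics/scene3.png",p)
p,d=snapshot("side");cv2.imwrite("pics/side3.png",p)
E
```

```text
t: 5.8
tcp_pos: [0.5958, 0.3199, 0.1939]
tool_rot: [-0.001, 1.0, 0.0, -0.002]
force: [-0.3, -0.3, 0.6]
finger_gap: 0.999
t: 6.2
tcp_pos: [0.5884, 0.3565, 0.1943]
tool_rot: [0.001, 1.0, -0.001, -0.001]
force: [0.5, -0.5, 0.5]
finger_gap: 1.001
t 6.2 shift/10cm [-0.027  0.022  1.143] turn/360 [-0.0002 -0.0002 -0.0003] deg 0.2
q [ 0.38  0.65  1.29 -0.    1.2  -1.19] tcp [0.5884 0.3565 0.1943] F [ 0.5 -0.5  0.5] gap 1.001
```

View pics/scene3.png

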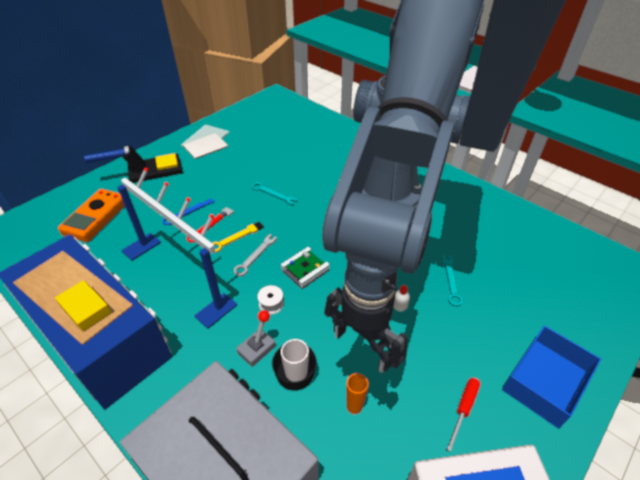

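The white cup stands in the tub at (295,360). Next is the orange cup at (356,392).

```bash
python3 -m inch '[[-1,[-0.02,0.02,0.4],[0,0,0]],[-1,[-0.02,0.02,0.8],[0,0,0]],[-1,[-0.02,0.02,0.9],[0,0,0]],[-1,[-0.02,0.02,0.9],[0,0,0]]]'; python3 -m inch '[[-1,[0,0,0.24],[0,0,0]],[-0.5,[0,0,0.24],[0,0,0]],[0,[0,0,0.24],[0,0,0]],[0.8,[0,0,0.24],[0,0,0]],[0.8,[0,0,0.24],[0,0,0]],[0.8,[0,0,0.24],[0,0,0]],[0.8,[0,0,0.24],[0,0,0]],[0.8,[0,0,0.24],[0,0,0]],[0.8,[0,0,0.24],[0,0,0]]]' 30; python3 calc.py .591 .3585 .2
python3 - <<'E'
from h import *
for n in("scene","side"):
    p,d=snapshot(n);cv2.imwrite(f"pics/{n}4.png",p)
    P=cloud(n,d);h=P[...,2]
    q=(abs(P[...,0]-.62)<.05)&(abs(P[...,1]-.22)<.05)&(h>.075)&(h<.1);Q=P[q]
    print(n,q.sum(),np.nanmin(Q,0),np.nanmax(Q,0))
E
```

```text
t: 6.7
tcp_pos: [0.5894, 0.3583, 0.1032]
tool_rot: [0.001, 1.0, -0.001, -0.002]
force: [0.6, 0.0, -0.2]
finger_gap: 0.995
t: 7.6
tcp_pos: [0.5919, 0.3601, 0.0837]
tool_rot: [0.001, 1.0, 0.001, 0.002]
force: [-0.7, -0.5, 6.7]
finger_gap: 0.46
t 7.6 shift/10cm [ 0.004 -0.015 -1.163] turn/360 [ 0.0002  0.0006 -0.0002] deg 0.2
q [ 0.39  0.79  1.36 -0.    0.99 -1.18] tcp [0.5919 0.3601 0.0837] F [-0.7 -0.5  6.7] gap 0.46
scene 243 [0.5902306  0.19484919 0.07507297] [0.64458361 0.24926673 0.09104606]
side 191 [0.58921772 0.18884812 0.07500659] [0.64313738 0.24921094 0.09137742]
```

```bash
python3 -m inch '[[0.8,[0,0,-0.3],[0,0,0]],[0.8,[0,0,-0.6],[0,0,0]],[0.8,[0,0,-0.99],[0,0,0]],[0.8,[0,0,-0.99],[0,0,0]]]'; python3 -m inch '[[0.8,[0,-0.1,-0.25],[0,0,0]],[0.8,[-0.1,-0.5,-0.3],[0,0,0]],[0.8,[-0.2,-0.9,-0.3],[0,0,0]],[0.8,[-0.2,-0.9,-0.3],[0,0,0]]]'; python3 -m inch '[[0.8,[-0.05,-0.3,0],[0,0,0]],[0.8,[-0.05,-0.49,0],[0,0,0]],[0.8,[-0.05,-0.49,0],[0,0,0]],[0.8,[-0.05,-0.49,0],[0,0,0]]]';python3 calc.py .617 .2205 .0937
python3 - <<'E'
from h import *
for n in("scene","side"):
    p,d=snapshot(n);cv2.imwrite(f"pics/{n}5.png",p)
    P=cloud(n,d);h=P[...,2]
    hsv=cv2.cvtColor(p,cv2.COLOR_BGR2HSV)
    o=(hsv[...,1]>150)&(abs(hsv[...,0].astype(int)-12)<8)
    q=o&(abs(P[...,0]-.62)<.05)&(abs(P[...,1]-.22)<.05)&(h>.08);Q=P[q]
    print(n,q.sum(),np.nanmin(Q,0),np.nanmax(Q,0))
    cv2.imwrite(f"pics/{n}5c.png",cv2.resize(p[260:400,220:380] if n=="scene" else p[150:290,320:480],(640,560)))
E
```

```text
t: 8.1
tcp_pos: [0.5942, 0.3616, 0.1874]
tool_rot: [0.0, 1.0, 0.003, 0.006]
force: [1.1, -0.3, 0.1]
finger_gap: 0.457
t: 8.5
tcp_pos: [0.6116, 0.2649, 0.2103]
tool_rot: [0.003, 1.0, -0.001, 0.0]
force: [0.7, 0.7, -1.2]
finger_gap: 0.457
t: 8.9
tcp_pos: [0.6149, 0.221, 0.2101]
tool_rot: [0.001, 1.0, 0.0, -0.0]
force: [-0.1, 0.4, -0.6]
finger_gap: 0.459
t 8.9 shift/10cm [-0.022 -0.006  1.164] turn/360 [ 0.0001 -0.0001 -0.0003] deg 0.1
q [ 0.17  0.59  1.38  0.    1.18 -1.4 ] tcp [0.6149 0.221  0.2101] F [-0.1  0.4 -0.6] gap 0.459
scene 619 [0.60034703 0.20100924 0.12503769] [0.63549181 0.24483395 0.27892159]
side 291 [0.59642726 0.19543945 0.13180454] [0.62580581 0.2430369  0.22906565]
```

View pics/scene5c.png

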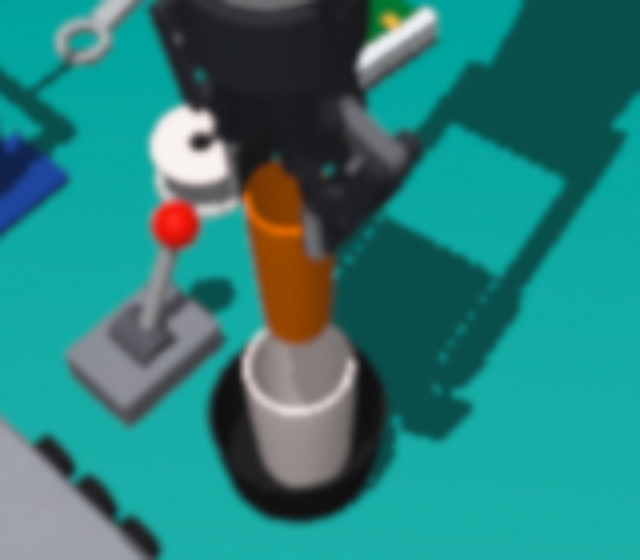

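```bash
python3 -m inch '[[0.8,[-0.02,0,0.3],[0,0,0]],[0.8,[-0.02,0,0.6],[0,0,0]],[0.8,[-0.02,0,0.9],[0,0,0]],[0.8,[-0.02,0,0.9],[0,0,0]]]'; python3 -m inch '[[0.8,[0,0,0.2],[0,0,0]],[0.8,[0,0,0.24],[0,0,0]],[0.8,[0,0,0.24],[0,0,0]],[0.2,[0,0,0.24],[0,0,0]],[-0.1,[0,0,0.24],[0,0,0]],[-0.3,[0,0,0.24],[0,0,0]],[-0.3,[0,0,0.24],[0,0,0]]]'; python3 -m inch '[[-0.3,[0,0,-0.3],[0,0,0]],[-0.3,[0,0,-0.8],[0,0,0]],[-0.7,[0,0,-1],[0,0,0]],[-0.7,[0,0,-1],[0,0,0]]]'; python3 -m inch '[[-0.7,[0.4,-0.2,-0.5],[0,0,0]],[-0.7,[0.8,-0.4,-0.8],[0,0,0]],[-0.7,[0.99,-0.7,-0.8],[0,0,0]],[-0.7,[0.99,-0.99,-0.8],[0,0,0]],[-0.7,[0.99,-0.99,-0.8],[0,0,0]]]'
python3 - <<'E'
from h import *
for n in("scene","side"):
    p,d=snapshot(n);cv2.imwrite(f"pics/{n}6.png",p);np.save(f"{n}6.npy",d)
    P=cloud(n,d);h=P[...,2]
    for z0,z1 in((.04,.055),(.08,.095),(.1,.12)):
        q=(abs(P[...,0]-.62)<.06)&(abs(P[...,1]-.22)<.06)&(h>z0)&(h<z1);Q=P[q]
        print(n,q.sum(),np.nanmin(Q,0),np.nanmax(Q,0))
E
python3 calc.py .45 0 .28
```

```text
t: 9.4
tcp_pos: [0.6135, 0.2213, 0.1158]
tool_rot: [-0.0, 1.0, -0.001, -0.005]
force: [-1.3, -0.0, -0.5]
finger_gap: 0.458
t: 10.1
tcp_pos: [0.6177, 0.2207, 0.0971]
tool_rot: [0.001, 1.0, 0.0, 0.001]
force: [0.2, -0.7, -0.1]
finger_gap: 0.648
t: 10.5
tcp_pos: [0.62, 0.2212, 0.2011]
tool_rot: [0.001, 1.0, 0.001, 0.005]
force: [-0.2, 0.1, -0.2]
finger_gap: 0.851
t: 11.0
tcp_pos: [0.5167, 0.1192, 0.2759]
tool_rot: [0.002, 1.0, -0.001, -0.001]
force: [-0.3, -0.2, -0.0]
finger_gap: 0.85
scene 334 [0.57417159 0.17450332 0.04011578] [0.66549366 0.26587903 0.05447434]
scene 267 [0.58988664 0.19613256 0.08004607] [0.6445334  0.24873162 0.09495101]
scene 134 [0.59876679 0.19963374 0.10003051] [0.63876916 0.23991618 0.11064154]
side 190 [0.57317272 0.16950748 0.04012787] [0.66488714 0.26089016 0.05495222]
side 149 [0.58938985 0.18924619 0.08004852] [0.64187059 0.24490569 0.09499772]
side 97 [0.59795332 0.19455096 0.10013541] [0.63659851 0.23867015 0.11041862]
t 11.1 shift/10cm [ 0.674 -1.216 -0.045] turn/360 [ 0.0001 -0.0002 -0.0005] deg 0.2
q [ 0.02  0.35  1.61  0.    1.18 -1.55] tcp [0.5177 0.1214 0.2755] F [ 0.3  0.3 -0.7] gap 0.845
```

View pics/scene6.png

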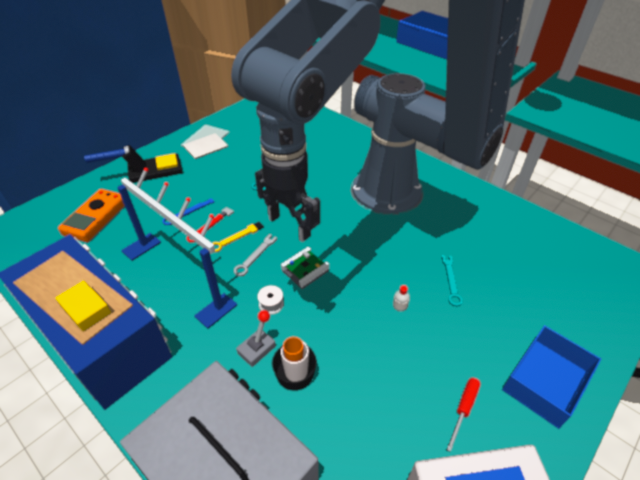

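View pics/side6.png

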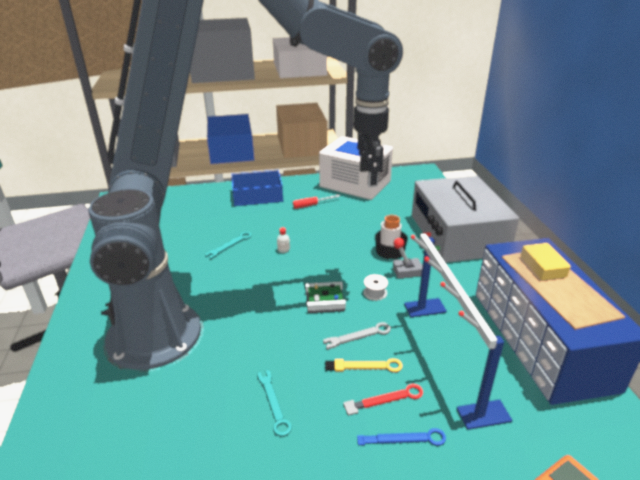

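The scene and side views show the orange cup inside the white one in the tub, with its rim at 0.110 m where 0.108 is expected. Now the tools. I'll fly over them for a close look.

```bash
python3 -m inch '[[-0.7,[0.3,-0.45,0],[0,0,0]],[-0.7,[0.6,-0.95,0],[0,0,0]],[-0.7,[0.68,-0.99,0],[0,0,0]]]'; python3 -m inch '[[-0.7,[0,-0.45,0],[0,0,0]],[-0.7,[0,-0.9,0],[0,0,0]],[-0.7,[0,-0.99,0],[0,0,0]],[-0.7,[0,-0.99,0],[0,0,0]],[-0.7,[0,-0.99,0],[0,0,0]]]'
cat > tools.py <<'E'
import sys
from h import *
tag=sys.argv[1]; s=sense(); c=cam("wrist"); K,o,M=c
p,d=snapshot("wrist"); cv2.imwrite(f"pics/w{tag}.png",p)
print("t",s["t"],"tcp",s["tcp_pos"].round(3))
P=cloud("wrist",d)
v,u=np.mgrid[:480,:640]
hsv=cv2.cvtColor(p,cv2.COLOR_BGR2HSV).astype(int)
m=((P[...,2]>0.0035)&(P[...,2]<0.03)&(P[...,0]<.58)&(P[...,0]>.3)).astype(np.uint8)
k,l,st,ce=cv2.connectedComponentsWithStats(m)
for i in range(1,k):
    if st[i,4]<500: continue
    Q=P[l==i]; mu=np.median(Q[:,:2],0)
    (cx,cy),(w,h),a=cv2.minAreaRect(Q[:,:2].astype(np.float32)*1000)
    # long axis by PCA
    C=Q[:,:2]-Q[:,:2].mean(0); e=np.linalg.svd(C,full_matrices=False)[2][0]; e=e*np.sign(e[0])
    t=C@e; far=Q[:,:2].mean(0)
    n=np.array([-e[1],e[0]]); wv=C@n
    # eye: fit ring at +x end: points within 34 mm of the +e end
    ring=Q[t>t.max()-0.033][:,:2]; (ex,ey),r=cv2.minEnclosingCircle(ring.astype(np.float32)*1000)
    # handle mid line: pts 46..90 mm back from eye
    E=np.array([ex,ey])/1000
    tt=(Q[:,:2]-E)@e; hm=(tt<-25e-3)&(tt>-95e-3)
    hq=Q[hm][:,:2]
    (vx,vy,x0,y0)=cv2.fitLine(hq.astype(np.float32),cv2.DIST_L2,0,.001,.001).ravel(); g=np.array([vx,vy])*np.sign(vx)
    print(ce[i].round(),st[i,4],"hsv",np.median(hsv[l==i],0),"len",round(np.ptp(t),3),"topz",np.percentile(Q[:,2],90).round(4),"eye",E.round(4),"r",round(r,1),"handle-mid",(np.array([x0,y0])+g*((E-g*.062-np.array([x0,y0]))@g)).round(4),"yaw",np.degrees(np.arctan2(g[1],g[0])).round(1))
E
python3 tools.py 7
```

```text
t: 11.4
tcp_pos: [0.4483, 0.0217, 0.2751]
tool_rot: [0.001, 1.0, -0.0, -0.002]
force: [0.2, 0.3, -0.6]
finger_gap: 0.849
t: 11.9
tcp_pos: [0.4498, -0.0749, 0.2756]
tool_rot: [0.0, 1.0, 0.001, -0.001]
force: [-0.3, 0.7, -0.2]
finger_gap: 0.851
t 11.9 tcp [ 0.45  -0.075  0.276]
[434. 147.] 6072 hsv [ 68. 144. 140.] len 0.108 topz 0.0286 eye [0.4282 0.0382] r 43.0 handle-mid [ 0.3626 -0.0063] yaw 72.6
[237. 172.] 2347 hsv [ 26. 152. 242.] len 0.16 topz 0.0108 eye [ 0.5036 -0.1901] r 17.2 handle-mid [ 0.4427 -0.1783] yaw -10.1
[311. 186.] 1917 hsv [ 65.   9. 189.] len 0.158 topz 0.0107 eye [ 0.5119 -0.0782] r 16.9 handle-mid [ 0.451  -0.0901] yaw 10.9
[157. 191.] 2185 hsv [  1. 185. 205.] len 0.158 topz 0.0106 eye [ 0.523  -0.2626] r 16.9 handle-mid [ 0.4612 -0.268 ] yaw 6.3
[ 84. 202.] 2052 hsv [110. 197. 186.] len 0.158 topz 0.0107 eye [ 0.5287 -0.3676] r 17.5 handle-mid [ 0.4675 -0.3575] yaw -7.6
```

View pics/w7.png

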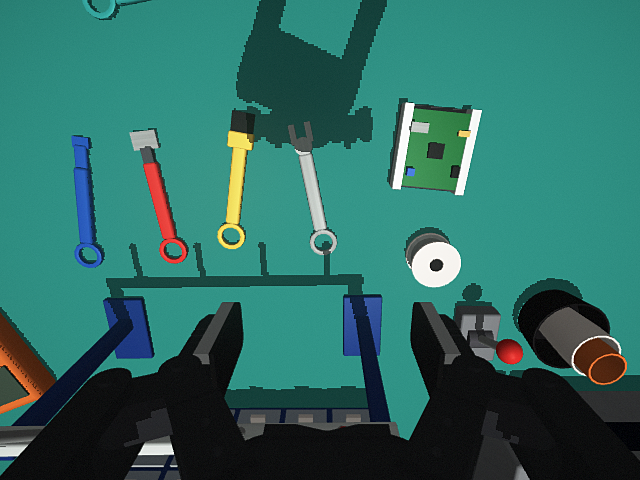

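The wrist view shows the pry tool (84,202), scraper (157,191), brush (237,172) and steel spanner (311,186). Their lengths (158–160 mm), heights (10.7 mm) and eye radii (17 mm) match the given sizes. I'll take the spanner first.

```bash
python3 calc.py .451 -.0905 .005 0 10.9
```

```text
t 11.95 shift/10cm [-0.016 -0.163  2.707] turn/360 [ 0.0002 -0.0002 -0.0302] deg 10.9
q [-0.41  0.24  1.78  0.    1.12 -1.98] tcp [ 0.4497 -0.0745  0.2757] F [-0.6  0.4 -1.4] gap 0.85
```

```bash
python3 -m inch '[[-0.2,[-0.01,-0.16,0.45],[0,0,-0.015]],[-0.2,[-0.01,-0.16,0.95],[0,0,-0.03]],[-0.2,[-0.01,-0.16,0.95],[0,0,-0.03]]]'; python3 -m inch '[[-0.2,[0,0,0.45],[0,0,0]],[-0.2,[0,0,0.95],[0,0,0]],[-0.2,[0,0,1],[0,0,0]],[-0.2,[0,0,1],[0,0,0]]]'; python3 calc.py .451 -.0905 .005 0 10.9
```

```text
t: 12.25
tcp_pos: [0.4465, -0.0887, 0.176]
tool_rot: [-0.094, 0.996, 0.004, -0.007]
force: [-0.3, 0.9, -0.0]
finger_gap: 0.599
t: 12.65
tcp_pos: [0.4511, -0.0913, 0.0819]
tool_rot: [-0.094, 0.996, 0.0, -0.001]
force: [0.1, 0.1, 0.4]
finger_gap: 0.602
t 12.65 shift/10cm [-0.002  0.007  0.769] turn/360 [ 0.0002 -0.0002 -0.0004] deg 0.2
q [-0.44  0.58  1.97  0.    0.6  -2.2 ] tcp [ 0.4511 -0.0913  0.0819] F [0.1 0.1 0.4] gap 0.602
```

```bash
python3 -m inch '[[-0.2,[0,0.01,0.4],[0,0,0]],[-0.2,[0,0.01,0.65],[0,0,0]],[-0.2,[0,0.01,0.77],[0,0,0]],[-0.2,[0,0.01,0.77],[0,0,0]],[1,[0,0.01,0.77],[0,0,0]],[1,[0,0.01,0.77],[0,0,0]],[1,[0,0.01,0.77],[0,0,0]],[1,[0,0.01,0.77],[0,0,0]],[1,[0,0.01,0.77],[0,0,0]],[1,[0,0.01,0.77],[0,0,0]]]' 60; python3 calc.py .451 -.0905 .2 45 0
```

```text
t: 13.65
tcp_pos: [0.4517, -0.0915, 0.0061]
tool_rot: [-0.093, 0.996, -0.001, 0.001]
force: [0.3, -0.1, 9.9]
finger_gap: 0.154
t 13.65 shift/10cm [-0.     0.007 -1.939] turn/360 [ 0.0114 -0.1242  0.0283] deg 46.0
q [-0.44  0.74  2.    0.    0.4  -2.2 ] tcp [ 0.4517 -0.0915  0.0061] F [ 0.3 -0.1  9.9] gap 0.154
```

```bash
python3 -m inch '[[1,[0,0,-0.3],[0,0,0]],[1,[0,0,-0.6],[0,0,0]],[1,[0,0,-0.99],[0,0,0]],[1,[0,0,-0.99],[0,0,0]],[1,[0,0,-0.99],[0,0,0]]]'; python3 calc.py .451 -.064 .2 45 0
```

```text
t: 14.15
tcp_pos: [0.4513, -0.0914, 0.1047]
tool_rot: [-0.093, 0.996, -0.001, 0.001]
force: [-0.0, -0.4, -1.5]
finger_gap: 0.155
t 14.15 shift/10cm [-0.051  0.268 -0.954] turn/360 [ 0.0114 -0.1242  0.0283] deg 46.0
q [-0.44  0.53  1.96 -0.    0.65 -2.2 ] tcp [ 0.4513 -0.0914  0.1047] F [-0.  -0.4 -1.5] gap 0.155
```

```bash
python3 - <<'E'
import numpy as np
from scipy.optimize import least_squares
D=[([.528472,1.433922],[.21203,.58717,.23032]),([.46,1.57],[.4379,.3695,.2311]),([.71,1.70],[.4399,.3678,.0585]),([.62,1.39],[.6199,.2164,.1896]),([.64,1.40],[.6209,.2222,.1696]),([.65,1.29],[.5884,.3565,.1943]),([.79,1.36],[.5919,.3601,.0837]),([.59,1.38],[.6149,.221,.2101]),([.35,1.61],[.5177,.1214,.2755]),([.24,1.78],[.4497,-.0745,.2757]),([.58,1.97],[.4511,-.0913,.0819]),([.74,2.0],[.4517,-.0915,.0061]),([.53,1.96],[.4513,-.0914,.1047])]
def f(p):
    c0,a2,a3,b3,h=p;o=[]
    for (q2,q3),t in D:
        s=q2+q3
        o+=[c0+a2*np.sin(q2)+a3*np.sin(s)+b3*np.cos(s)-np.hypot(t[0],t[1]),h+a2*np.cos(q2)+a3*np.cos(s)-b3*np.sin(s)-t[2]]
    return o
for fix in (0,1):
    g=(lambda p:f([0,p[1],p[2],p[3],p[4]])) if fix else f
    r=least_squares(g,[0,.45,.4,0,.1]);print(r.x,np.abs(r.fun).max())
E
```

```text
[ 0.01696749  0.58039512  0.3846368   0.10604327 -0.02573542] 0.00430520186632502
[ 0.          0.59635616  0.39307914  0.10413575 -0.03591894] 0.005560363519924727
```

```bash
python3 -m inch '[[1,[-0.2,0.1,-0.3],[0,0,0.015]],[1,[-0.4,0.2,-0.7],[0,0,0.03]],[1,[-0.4,0.2,-0.99],[0,-0.02,0.03]],[1,[-0.4,0.2,-0.99],[0,-0.04,0.03]],[1,[-0.4,0.2,-0.99],[0,-0.05,0.03]],[1,[-0.4,0.2,-0.99],[0,-0.05,0.03]],[1,[-0.4,0.2,-0.99],[0,-0.05,0.03]]]'; python3 calc.py .5 -.064 .2 45 0;python3 - <<'E'
from h import *
print(repr(sense()["q"]))
p,d=snapshot("scene");cv2.imwrite("pics/scene8.png",p)
p,d=snapshot("side");cv2.imwrite("pics/side8.png",p)
E
```

```text
t: 14.85
tcp_pos: [0.4859, -0.0641, 0.2015]
tool_rot: [0.002, 0.988, 0.015, 0.154]
force: [0.4, -0.6, -2.2]
finger_gap: 0.156
t 14.85 shift/10cm [-0.13   0.001  0.057] turn/360 [ 0.0042 -0.0757 -0.0024] deg 27.3
q [-0.46  0.31  2.01  0.3   0.57 -2.26] tcp [ 0.4859 -0.0641  0.2015] F [ 0.4 -0.6 -2.2] gap 0.156
array([-0.46146942,  0.30748658,  2.01422884,  0.30186749,  0.57425763,
       -2.2625152 ])
```

View pics/side8.png

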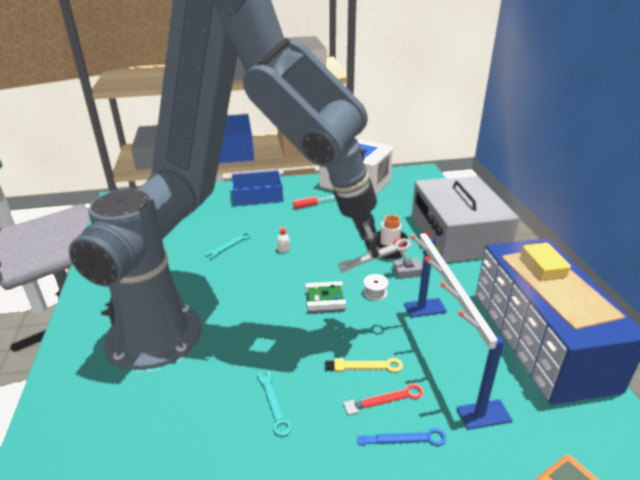

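The spanner is held firmly at its middle with the eye up (side view (403,243)). The forearm limits how far I can pitch, so I'll fit the kinematics to check which poses are reachable.

```bash
cat > kin.py <<'E'
import numpy as np
from scipy.optimize import least_squares
from scipy.spatial.transform import Rotation as R
LO=np.array([-3.08,-.75,.22,-1.43,0,-2.85]);HI=np.array([3.08,2.2,2.44,4.57,2.65,2.85])
D=[([1.04552599,.528472063,1.433922,-.0000395,1.1813887,-.1785],[.21203,.58717,.23032]),([.51,.46,1.57,0,1.12,-1.06],[.4379,.3695,.2311]),([.5,.71,1.70,0,.73,-1.07],[.4399,.3678,.0585]),([.17,.62,1.39,0,1.14,-1.4],[.6199,.2164,.1896]),([.38,.65,1.29,0,1.2,-1.19],[.5884,.3565,.1943]),([.02,.35,1.61,0,1.18,-1.55],[.5177,.1214,.2755]),([-.41,.24,1.78,0,1.12,-1.98],[.4497,-.0745,.2757]),([-.44,.58,1.97,0,.6,-2.2],[.4511,-.0913,.0819]),([-.44,.74,2.0,0,.4,-2.2],[.4517,-.0915,.0061]),([-.46146942,.30748658,2.01422884,.30186749,.57425763,-2.2625152],[.4859,-.0641,.2015])]
def fk(q,p):
    lat,c0,a2,a3,b3,h,d=p
    A=R.from_euler('z',q[0]); B=A*R.from_euler('y',q[1]); C=B*R.from_euler('y',q[2])
    W=C*R.from_euler('z',q[3])*R.from_euler('y',q[4])*R.from_euler('z',q[5])
    return A.apply([c0,lat,h])+B.apply([0,0,a2])+C.apply([b3,0,a3])+W.apply([0,0,d]),W
def fit():
    def f(p):
        return np.concatenate([(fk(q,p)[0]-np.array(t))*(10 if i in(0,9) else 1) for i,(q,t) in enumerate(D)]+[[p[1]*.0]])
    r=least_squares(f,[.11,0,.58,.38,.1,.2,.2]); return r.x,r.fun
P0,fun=fit()
def ik(pos,G,q0s,p=P0):
    best=None
    for q0 in q0s:
        def f(q):
            x,W=fk(q,p); return np.concatenate([(x-pos)*5,(W.inv()*G).as_rotvec()])
        r=least_squares(f,np.clip(q0,LO+.02,HI-.02),bounds=(LO,HI))
        e=np.linalg.norm(r.fun)
        if best is None or e<best[1]: best=(r.x,e)
    return best
if __name__=="__main__":
    print(P0.round(4),np.abs(fun).max())
    x,W=fk(D[-1][0],P0); print(x,W.as_quat(),"meas [0.002,.988,.015,.154]")
    x,W=fk(D[0][0],P0); print(W.as_quat(),"meas .1725 .985 0 0")
E
python3 kin.py
```

```text
[ 0.1111 -0.0013  0.591   0.3906  0.1119  0.2684  0.296 ] 0.0041700790036178215
[ 0.48589438 -0.06421916  0.20159333] [-0.69729164  0.69985675 -0.09846884  0.11953574] meas [0.002,.988,.015,.154]
[-5.74522054e-01  8.18488369e-01 -4.76563892e-04 -9.86085558e-04] meas .1725 .985 0 0
```

```bash
sed -i "s/\*R.from_euler('z',q\[5\])/*R.from_euler('z',q[5]+np.pi\/2)/" kin.py; python3 kin.py; cat > reach.py <<'E'
from kin import *
base=R.from_quat([0,1,0,0])
qs=[np.array(D[-1][0]),np.array([-.5,.4,1.8,3.0,.4,0.9]),np.array([-.5,.4,1.8,1.5,.5,-.7]),np.array([-.5,.4,1.8,-1.0,.5,-1.])]
for k,y in enumerate((-.064,-.144,-.224,-.304)):
  for phi in (15,25,35,45,60,80):
    G=R.from_euler('y',-phi,degrees=True)*base; f=np.radians(phi)
    o=[]
    for s in (.070,.015):
        eye=np.array([.602-s*.7071,y,.2+s*.7071])
        tcp=eye-.062*np.array([np.cos(f),0,np.sin(f)])
        b=ik(tcp,G,qs); o.append((b[0].round(2),round(b[1],4)))
    print(k,phi,o)
E
python3 reach.py
```

```text
[ 0.1111 -0.0013  0.591   0.3906  0.1119  0.2684  0.296 ] 0.004170079046189656
[ 0.48589438 -0.06421916  0.20159333] [0.0018138  0.9879331  0.01489655 0.15415252] meas [0.002,.988,.015,.154]
[ 1.72510235e-01  9.85007116e-01 -1.03424934e-03 -3.60286225e-04] meas .1725 .985 0 0
0 15 [(array([-0.42,  0.27,  1.93,  0.16,  0.71, -2.1 ]), np.float64(0.0)), (array([-0.38,  0.38,  1.89,  0.16,  0.64, -2.08]), np.float64(0.0))]
0 25 [(array([-0.47,  0.26,  2.06,  0.44,  0.47, -2.4 ]), np.float64(0.0)), (array([-0.43,  0.38,  2.02,  0.49,  0.38, -2.42]), np.float64(0.0))]
0 35 [(array([-0.53,  0.3 ,  2.22,  1.42,  0.31,  2.85]), np.float64(0.0318)), (array([-0.47,  0.43,  2.15,  1.52,  0.26,  2.8 ]), np.float64(0.0))]
0 45 [(array([-0.58,  0.39,  2.32,  2.11,  0.47,  2.11]), np.float64(0.0)), (array([-0.52,  0.52,  2.26,  2.32,  0.5 ,  1.94]), np.float64(0.0))]
0 60 [(array([-0.65,  0.61,  2.44,  2.45,  0.94,  1.65]), np.float64(0.0453)), (array([-0.57,  0.77,  2.39,  2.57,  1.06,  1.56]), np.float64(0.0))]
0 80 [(array([-0.72,  1.01,  2.44,  2.35,  1.6 ,  1.36]), np.float64(0.1645)), (array([
[... 2013 characters left out ...]
53,  0.72, -2.85]), np.float64(0.0034)), (array([-0.86,  0.48,  1.79,  0.56,  0.65, -2.84]), np.float64(0.0))]
3 35 [(array([-1.01,  0.42,  1.97,  1.05,  0.63,  2.85]), np.float64(0.0522)), (array([-0.93,  0.52,  1.92,  1.1 ,  0.56,  2.85]), np.float64(0.0334))]
3 45 [(array([-1.06,  0.47,  2.03,  1.34,  0.68,  2.54]), np.float64(0.0)), (array([-0.98,  0.58,  1.99,  1.47,  0.63,  2.45]), np.float64(0.0))]
3 60 [(array([-1.13,  0.62,  2.13,  1.76,  0.93,  2.01]), np.float64(0.0)), (array([-1.05,  0.73,  2.08,  1.88,  0.91,  1.95]), np.float64(0.0))]
3 80 [(array([-1.17,  0.9 ,  2.17,  1.96,  1.37,  1.64]), np.float64(0.0)), (array([-1.08,  0.98,  2.09,  2.05,  1.36,  1.63]), np.float64(0.0))]
```

The kinematic model reproduces the measured poses. Pitching far enough needs a half-turned wrist so that J6 isn't at its limit. I'll set the spanner back down and regrasp it turned 180°.

```bash
python3 calc.py .455 -.0915 .1047 0 5; python3 calc.py .455 -.0915 .2 0 5
```

```text
t 14.95 shift/10cm [ 0.602 -0.299  0.819] turn/360 [ 0.0025  0.0497 -0.0142] deg 18.6
q [-0.46  0.31  2.01  0.3   0.57 -2.26] tcp [ 0.4871 -0.0644  0.202 ] F [-0.4  0.1 -1.5] gap 0.157
t 14.95 shift/10cm [ 0.31  -0.271 -0.088] turn/360 [ 0.0025  0.0497 -0.0142] deg 18.6
q [-0.46  0.31  2.01  0.3   0.57 -2.26] tcp [ 0.4871 -0.0644  0.202 ] F [-0.4  0.1 -1.5] gap 0.157
```

```bash
python3 -m inch '[[1,[0.15,-0.1,0],[0,0.02,0]],[1,[0.3,-0.27,0],[0,0.04,-0.01]],[1,[0.6,-0.3,0.4],[0.0025,0.0497,-0.0142]],[1,[0.6,-0.3,0.82],[0.0025,0.0497,-0.0142]],[1,[0.6,-0.3,0.82],[0.0025,0.0497,-0.0142]],[1,[0.6,-0.3,0.82],[0.0025,0.0497,-0.0142]]]';python3 calc.py .455 -.0915 .007 0 5;
```

```text
t: 15.55
tcp_pos: [0.4546, -0.0911, 0.1044]
tool_rot: [-0.044, 0.999, 0.0, -0.001]
force: [0.2, -0.8, -0.3]
finger_gap: 0.162
t 15.55 shift/10cm [-0.005 -0.005  0.974] turn/360 [ 0.0001 -0.0002  0.0001] deg 0.1
q [-0.44  0.53  1.94  0.    0.66 -2.1 ] tcp [ 0.4546 -0.0911  0.1044] F [ 0.2 -0.8 -0.3] gap 0.162
```

```bash
python3 -m inch '[[1,[0,0,0.4],[0,0,0]],[1,[0,0,0.8],[0,0,0]],[1,[0,0,0.965],[0,0,0]],[1,[0,0,0.97],[0,0,0]],[0.4,[0,0,0.97],[0,0,0]],[0,[0,0,0.97],[0,0,0]],[-0.2,[0,0,0.97],[0,0,0]],[-0.2,[0,0,0.5],[0,0,0]],[-0.2,[0,0,0.1],[0,0,0]],[-0.2,[0,0,0.1],[0,0,0]]]'; python3 -m inch '[[-0.2,[0,0,-0.2],[0,0,0.02]],[-0.2,[0,0,-0.5],[0,0,0.06]],[-0.2,[0,0,-0.9],[0,0,0.25]],[-0.2,[0,0,-0.99],[0,0,0.25]],[-0.2,[0,0,-0.99],[0,0,0.25]],[-0.2,[0,0,-0.99],[0,0,0.25]],[-0.2,[0,0,-0.99],[0,0,0.25]],[-0.2,[0,0,-0.99],[0,0,0.25]],[-0.2,[0,0,-0.99],[0,0,0.25]],[-0.2,[0,0,-0.99],[0,0,0.25]],[-0.2,[0,0,-0.99],[0,0,0.25]],[-0.2,[0,0,-0.99],[0,0,0.25]],[-0.2,[0,0,-0.99],[0,0,0.25]]]'; python3 -m inch '[[-0.2,[0,0,0],[0,0,0.25]],[-0.2,[0,0,0],[0,0,0.25]],[-0.2,[0,0,0],[0,0,0.25]],[-0.2,[0,0,0],[0,0,0.25]],[-0.2,[0,0,0],[0,0,0.25]],[-0.2,[0,0,0],[0,0,0.25]],[-0.2,[0,0,0],[0,0,0.25]],[-0.2,[0,0,0],[0,0,0.25]],[-0.2,[0,0,0],[0,0,0.25]],[-0.2,[0,0,0],[0,0,0.25]],[-0.2,[0,0,0],[0,0,0.25]],[-0.2,[0,0,0],[0,0,0.25]]]'; python3 tools.py 9; python3 calc.py .455 -.0915 .1 0 185
```

```text
t: 16.55
tcp_pos: [0.4574, -0.0924, 0.0996]
tool_rot: [-0.044, 0.999, -0.002, 0.005]
force: [0.6, -0.5, 0.7]
finger_gap: 0.602
t: 17.85
tcp_pos: [0.4541, -0.0911, 0.1942]
tool_rot: [0.675, 0.738, 0.0, 0.0]
force: [0.2, -0.3, -0.9]
finger_gap: 0.597
t: 19.05
tcp_pos: [0.4542, -0.0912, 0.1941]
tool_rot: [0.999, 0.044, 0.001, 0.0]
force: [0.5, 0.4, -0.3]
finger_gap: 0.602
t 19.05 tcp [ 0.454 -0.091  0.194]
[327. 201.] 2837 hsv [ 68.   9. 176.] len 0.157 topz 0.0104 eye [ 0.5168 -0.0867] r 17.2 handle-mid [ 0.455  -0.0922] yaw 5.0
[514. 214.] 3195 hsv [  1. 202. 230.] len 0.16 topz 0.0103 eye [ 0.5238 -0.2633] r 17.3 handle-mid [ 0.462  -0.2686] yaw 6.4
[606. 219.] 2806 hsv [111. 202. 184.] len 0.157 topz 0.0104 eye [ 0.5281 -0.3663] r 17.5 handle-mid [ 0.4667 -0.3576] yaw -7.9
[417. 226.] 3069 hsv [ 25. 163. 240.] len 0.161 topz 0.0105 eye [ 0.5045 -0.1902] r 16.8 handle-mid [ 0.4436 -0.1786] yaw -10.1
[182. 248.] 7981 hsv [ 68. 161. 109.] len 0.097 topz 0.0284 eye [0.4296 0.0376] r 42.9 handle-mid [ 0.3818 -0.0237] yaw 89.2
t 19.1 shift/10cm [0.006 0.004 0.941] turn/360 [ 0.     -0.0002  0.0004] deg 0.2
q [-0.44  0.37  1.87  0.    0.9   1.04] tcp [ 0.4542 -0.0912  0.1941] F [ 0.1  0.1 -0.3] gap 0.602
```

View pics/w9.png

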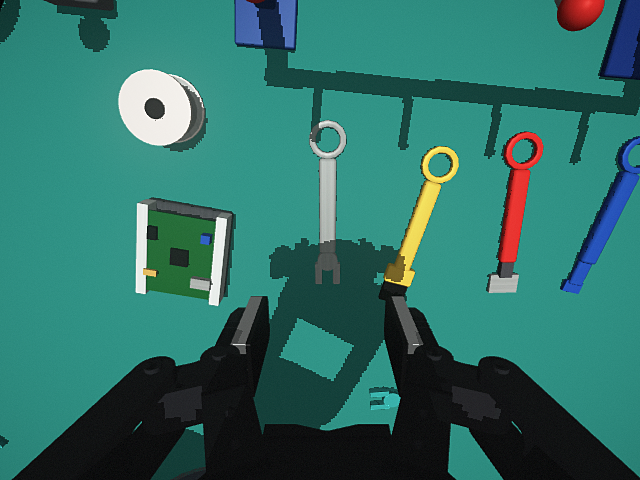

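The spanner is lying straight at (327,201), mid-handle (0.455,-0.092), so I'll regrasp it.

```bash
python3 -m inch '[[-0.2,[0,0.01,0.45],[0,0,0]],[-0.2,[0,0.01,0.95],[0,0,0]],[-0.2,[0,0.01,0.95],[0,0,0]]]'; python3 -m inch '[[-0.2,[0,0,0.4],[0,0,0]],[-0.2,[0,0,0.75],[0,0,0]],[-0.2,[0,0,0.93],[0,0,0]],[-0.2,[0,0,0.93],[0,0,0]],[1,[0,0,0.93],[0,0,0]],[1,[0,0,0.93],[0,0,0]],[1,[0,0,0.93],[0,0,0]],[1,[0,0,0.93],[0,0,0]],[1,[0,0,0.93],[0,0,0]]]' 60; python3 -m inch '[[1,[0,0,-0.3],[0,0,0]],[1,[0,0,-0.6],[0,0,0]],[1,[0,0,-0.99],[0,0,0]],[1,[0,0,-0.99],[0,0,0]],[1,[0,0,-0.99],[0,0,0]]]'; sed -i 's/^G=.*/G=R.from_euler("y",-pitch,degrees=True)*R.from_euler("z",yaw,degrees=True)*R.from_quat([0,1,0,0])/' calc.py; python3 calc.py .45 -.064 .2 45 180
```

```text
t: 19.4
tcp_pos: [0.4499, -0.0903, 0.0929]
tool_rot: [0.999, 0.044, -0.007, -0.004]
force: [-0.3, 0.6, 0.6]
finger_gap: 0.601
t: 20.3
tcp_pos: [0.4559, -0.0928, 0.0082]
tool_rot: [0.999, 0.044, 0.002, 0.001]
force: [-0.4, -0.2, 7.6]
finger_gap: 0.144
t: 20.8
tcp_pos: [0.4553, -0.0925, 0.1068]
tool_rot: [0.999, 0.044, 0.002, 0.001]
force: [0.1, -0.4, -0.5]
finger_gap: 0.144
t 20.8 shift/10cm [-0.023 -0.287 -0.933] turn/360 [-0.0052  0.1242  0.0133] deg 45.0
q [-0.44  0.53  1.95  0.    0.66  1.04] tcp [ 0.4553 -0.0925  0.1068] F [ 0.1 -0.4 -0.5] gap 0.144
```

```bash
cat > ck.py <<'E'
import sys
from kin import *
from station import sense
q=np.array(sense()["q"])
for a in sys.argv[1:]:
    x,y,z,ph,yaw=[float(v) for v in a.split(',')]
    G=R.from_euler('y',-ph,degrees=True)*R.from_euler('z',yaw,degrees=True)*R.from_quat([0,1,0,0])
    b=ik(np.array([x,y,z]),G,[q,q+[0,0,0,1,0,-1],q+[0,0,0,2,0,-2]]);q=b[0]; print(a,b[0].round(2),round(b[1],4))
E
python3 ck.py .455,-.08,.2,25,180 .455,-.08,.2,45,180 .475,-.064,.22,25,180  .475,-.064,.22,45,180 .4875,-.064,.227,45,180
```

```text
.455,-.08,.2,25,180 [-0.57  0.27  2.17  0.63  0.4   0.45] 0.0
.455,-.08,.2,45,180 [-0.76  0.38  2.44  2.07  0.58 -1.17] 0.0069
.475,-.064,.22,25,180 [-0.5   0.24  2.11  0.49  0.45  0.67] 0.0
.475,-.064,.22,45,180 [-0.65  0.32  2.38  2.01  0.5  -0.99] 0.0
.4875,-.064,.227,45,180 [-0.63  0.3   2.34  1.95  0.46 -0.89] 0.0
```

```bash
python3 calc.py .475 -.064 .205 0 180;  python3 calc.py .475 -.064 .205 45 180
```

```text
t 20.8 shift/10cm [ 0.226 -0.265 -0.982] turn/360 [ 0.0003 -0.0008  0.0139] deg 5.0
q [-0.44  0.53  1.95  0.    0.66  1.04] tcp [ 0.4553 -0.0925  0.1068] F [ 0.1 -0.4 -0.5] gap 0.144
t 20.8 shift/10cm [ 0.226 -0.265 -0.982] turn/360 [-0.0052  0.1242  0.0133] deg 45.0
q [-0.44  0.53  1.95  0.    0.66  1.04] tcp [ 0.4553 -0.0925  0.1068] F [ 0.1 -0.4 -0.5] gap 0.144
```

```bash
python3 -m inch '[[1,[0.05,-0.1,-0.4],[0,0,0]],[1,[0.15,-0.2,-0.7],[0,0.02,0.005]],[1,[0.226,-0.265,-0.98],[-0.002,0.06,0.0135]],[1,[0.226,-0.265,-0.98],[-0.005,0.124,0.0133]],[1,[0.226,-0.265,-0.98],[-0.005,0.124,0.0133]],[1,[0.226,-0.265,-0.98],[-0.005,0.124,0.0133]],[1,[0.226,-0.265,-0.98],[-0.005,0.124,0.0133]],[1,[0.226,-0.265,-0.98],[-0.005,0.124,0.0133]],[1,[0.226,-0.265,-0.98],[-0.005,0.124,0.0133]],[1,[0.226,-0.265,-0.98],[-0.005,0.124,0.0133]],[1,[0.226,-0.265,-0.98],[-0.005,0.124,0.0133]],[1,[0.226,-0.265,-0.98],[-0.005,0.124,0.0133]]]'; python3 calc.py .475 -.064 .22 45 180; python3 calc.py .4875 -.064 .227 45 180
python3 - <<'E'
from h import *
p,d=snapshot("wrist");cv2.imwrite("pics/w10.png",p);np.save("w10.npy",d)
p,d=snapshot("side");cv2.imwrite("pics/side10.png",p)
E
```

```text
t: 22.0
tcp_pos: [0.475, -0.0591, 0.2018]
tool_rot: [0.927, 0.002, 0.374, -0.011]
force: [0.5, 0.8, -1.5]
finger_gap: 0.146
t 22.0 shift/10cm [ 0.126  0.046 -0.132] turn/360 [-0.0034  0.0029 -0.0007] deg 1.6
q [-0.65  0.37  2.39  2.06  0.52 -1.06] tcp [ 0.475  -0.0591  0.2018] F [ 0.5  0.8 -1.5] gap 0.146
t 22.0 shift/10cm [ 0.265  0.046 -0.095] turn/360 [-0.0034  0.0029 -0.0007] deg 1.6
q [-0.65  0.37  2.39  2.06  0.52 -1.06] tcp [ 0.475  -0.0591  0.2018] F [ 0.5  0.8 -1.5] gap 0.146
```

View pics/w10.png

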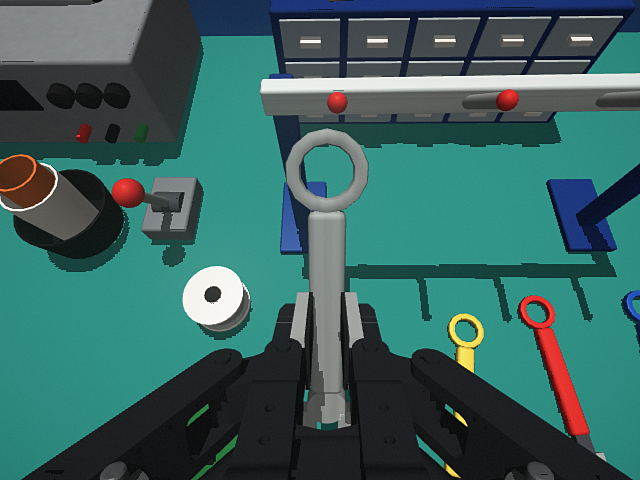

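View pics/side10.png

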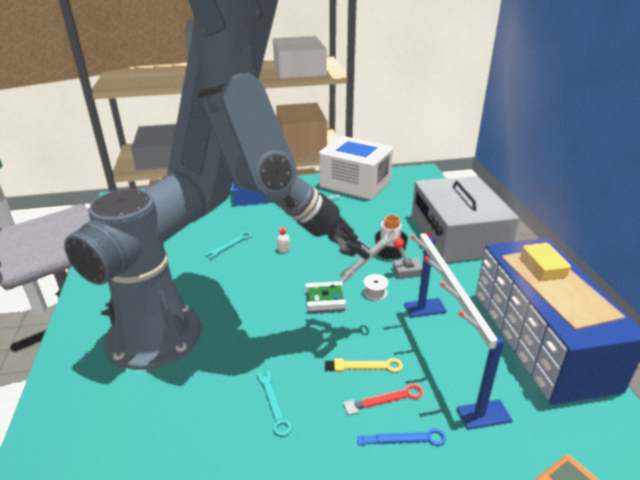

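The wrist view shows the spanner's eye centre at (327,170) and peg 0's red end at (338,102), nearly aligned. I'll measure both.

```bash
cat > eye.py <<'E'
# held-tool eye and peg ends from wrist camera
import sys
from h import *
tag=sys.argv[1]; s=sense(); c=cam("wrist"); K,o,M=c
p,d=snapshot("wrist"); cv2.imwrite(f"pics/w{tag}.png",p); P=cloud("wrist",d)
T=R.from_quat(s["tool_rot"]); L=T.inv().apply((P-s["tcp_pos"]).reshape(-1,3)).reshape(P.shape)  # in tool frame
# ring pixels: in tool plane, |z|<8mm, x from 40..85mm
m=(abs(L[...,2])<.012)&(L[...,0]>.045)&(L[...,0]<.1)&(abs(L[...,1])<.035)
q=L[m]; 
if m.sum()>50:
    (a,b),r=cv2.minEnclosingCircle((q[q[:,0]>q[:,0].max()-.033][:,:2]*1000).astype(np.float32))
    e=np.array([a/1000,b/1000,np.median(q[:,2])]); E=s["tcp_pos"]+T.apply(e)
    print("eye in tool",e.round(4),"r",round(r,1),"world",E.round(4))
hsv=cv2.cvtColor(p,cv2.COLOR_BGR2HSV)
red=((hsv[...,0]<8)|(hsv[...,0]>172))&(hsv[...,1]>120)&(P[...,2]>.21)&(P[...,0]>.5)
k,l,st,ce=cv2.connectedComponentsWithStats(red.astype(np.uint8))
for i in range(1,k):
    if st[i,4]>20: print("peg end",ce[i].round(),st[i,4],np.median(P[l==i],0).round(4))
print("tcp",s["tcp_pos"].round(4),"pitch",np.degrees(np.arctan2(T.apply([0,0,1])[0],-T.apply([0,0,1])[2])).round(1),"t",s["t"])
E
python3 eye.py 11
```

```text
eye in tool [0.0625 0.0002 0.0009] r 17.0 world [ 0.5196 -0.0589  0.2434]
peg end [509.  95.] 388 [ 0.5658 -0.142   0.2384]
peg end [338.  98.] 336 [ 0.5644 -0.0635  0.2388]
tcp [ 0.4739 -0.0582  0.2008] pitch 43.7 t 22.1
```

```bash
python3 calc.py .4975 -.064 .217 45 180
```

```text
t 22.15 shift/10cm [0.273 0.058 0.044] turn/360 [-0.004   0.0033 -0.0011] deg 1.9
q [-0.65  0.37  2.39  2.05  0.52 -1.04] tcp [ 0.4747 -0.0581  0.2014] F [ 0.4  0.4 -1. ] gap 0.145
```

```bash
python3 -m inch '[[1,[0.15,0.02,-0.05],[0,0,0]],[1,[0.27,0.04,0],[-0.002,0.002,0]],[1,[0.27,0.04,0],[-0.002,0.002,0]],[1,[0.27,0.04,0],[-0.002,0.002,0]],[1,[0.27,0.04,0],[-0.002,0.002,0]]]'; python3 calc.py .4975 -.064 .217 45 180; python3 eye.py 12
```

```text
t: 22.65
tcp_pos: [0.495, -0.0625, 0.2211]
tool_rot: [0.925, 0.0, 0.38, -0.006]
force: [0.6, -0.2, -0.9]
finger_gap: 0.146
t 22.65 shift/10cm [-0.011  0.016  0.046] turn/360 [-0.0018  0.0008 -0.0006] deg 0.7
q [-0.61  0.33  2.33  1.96  0.46 -0.89] tcp [ 0.495  -0.0625  0.2211] F [ 0.6 -0.2 -0.9] gap 0.146
eye in tool [0.0614 0.0004 0.0008] r 17.0 world [ 0.5392 -0.0631  0.2637]
peg end [489. 160.] 316 [ 0.5652 -0.1424  0.238 ]
peg end [329. 162.] 280 [ 0.5639 -0.0639  0.2384]
peg end [638. 160.] 24 [ 0.5686 -0.2197  0.2339]
tcp [ 0.495  -0.0625  0.2211] pitch 44.7 t 22.65
```

View pics/w12.png

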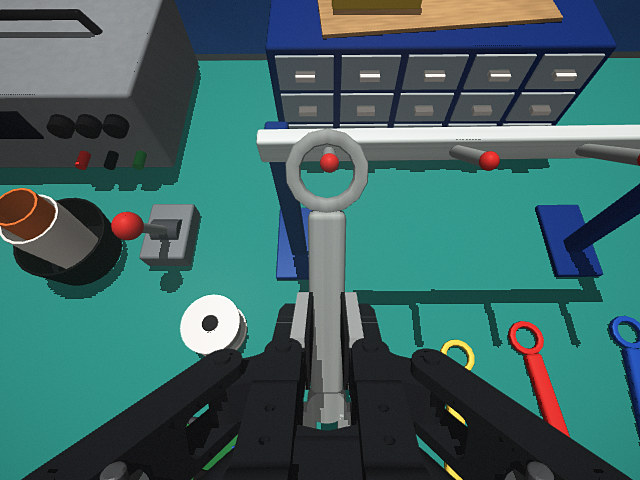

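The peg's red end (329,162) shows inside the ring. I'll slide down along the peg.

```bash
python3 -m inch '[[1,[0,0.01,0.15],[-0.002,0,0]],[1,[0,0.01,0.3],[-0.002,0,0]],[1,[0,0.01,0.4],[-0.002,0,0]],[1,[0,0.01,0.5],[-0.002,0,0]],[1,[0,0.01,0.5],[-0.002,0,0]],[1,[0,0.01,0.5],[-0.002,0,0]]]'; python3 eye.py 13; python3 ck.py .537,-.064,.168,60,180 .553,-.064,.158,60,180 .553,-.064,.15,75,180
```

```text
t: 23.3
tcp_pos: [0.5302, -0.0633, 0.1856]
tool_rot: [0.925, -0.002, 0.38, -0.0]
force: [-0.2, 0.3, -0.8]
finger_gap: 0.138
eye in tool [0.0616 0.0004 0.0005] r 17.0 world [ 0.5743 -0.0639  0.2286]
peg end [542. 176.] 601 [ 0.5653 -0.142   0.2385]
peg end [326. 179.] 518 [ 0.5641 -0.0637  0.2387]
tcp [ 0.5302 -0.0633  0.1856] pitch 44.7 t 23.3
.537,-.064,.168,60,180 [-0.62  0.74  2.44  2.53  1.07 -1.59] 0.0169
.553,-.064,.158,60,180 [-0.59  0.77  2.41  2.57  1.08 -1.6 ] 0.0
.553,-.064,.15,75,180 [-0.66  1.07  2.44  2.48  1.58 -1.79] 0.086
```

View pics/w13.png

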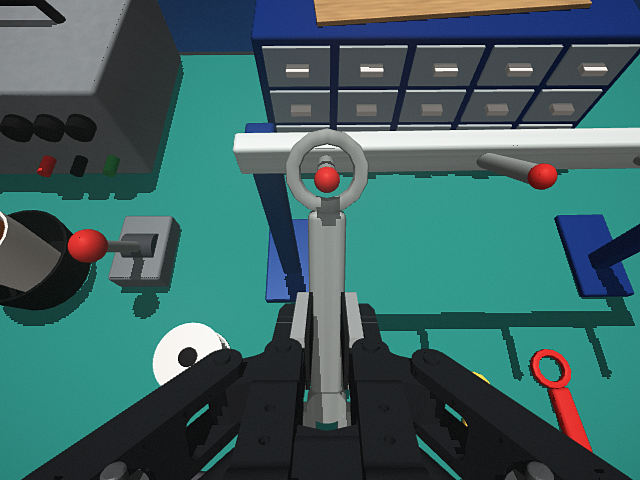

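```bash
python3 -m inch '[[1,[0,0,0.08],[0,0,0]],[1,[0,0,0.15],[0,0,0]],[1,[0,0,0.15],[0,0,0]],[1,[0,0,0.15],[0,0,0]]]'; python3 calc.py .554 -.064 .163 60 180
```

```text
t: 23.75
tcp_pos: [0.5413, -0.0634, 0.1752]
tool_rot: [0.925, -0.002, 0.381, 0.0]
force: [-0.8, 0.4, -2.2]
finger_gap: 0.14
t 23.75 shift/10cm [0.004 0.005 0.176] turn/360 [ 0.0004  0.0423 -0.0006] deg 15.2
q [-0.52  0.49  2.26  2.28  0.48 -1.16] tcp [ 0.5413 -0.0634  0.1752] F [-0.8  0.4 -2.2] gap 0.14
```

```bash
python3 -m inch '[[1,[0,0,0.06],[0,0.014,0]],[1,[0,0,0.12],[0,0.028,0]],[1,[0,0,0.176],[0,0.042,0]],[1,[0,0,0.176],[0,0.042,0]],[1,[0,0,0.176],[0,0.042,0]]]'; python3 eye.py 14
```

```text
t: 24.25
tcp_pos: [0.5533, -0.0635, 0.1618]
tool_rot: [0.867, -0.003, 0.498, -0.0]
force: [0.2, 0.8, -0.8]
finger_gap: 0.143
eye in tool [0.063  0.0002 0.0002] r 17.0 world [ 0.5853 -0.064   0.216 ]
peg end [575. 155.] 841 [ 0.565  -0.1417  0.239 ]
peg end [326. 158.] 707 [ 0.5634 -0.0638  0.2392]
tcp [ 0.5533 -0.0635  0.1618] pitch 59.7 t 24.25
```

View pics/w14.png

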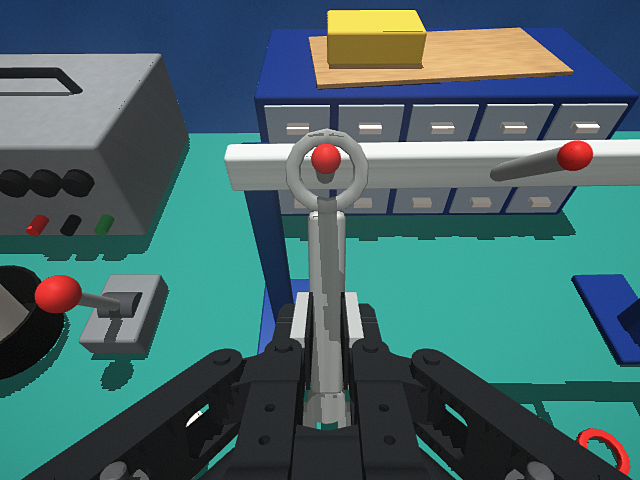

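```bash
python3 -m inch '[[0.6,[0,0,0],[0,0,0]],[0.3,[0,0,0],[0,0,0]],[0.2,[0,0,0],[0,0,0]],[0.2,[0,0,0],[0,0,0]],[0.2,[0,0,-0.2],[0,0,0]],[0.2,[0,0,-0.5],[0,0,0]],[0.2,[0,0,-0.8],[0,0,0]],[0.2,[0,0,-0.8],[0,0,0]]]'; python3 eye.py 15
python3 - <<'E'
from h import *
p,d=snapshot("side");cv2.imwrite("pics/side15.png",p)
p,d=snapshot("scene");cv2.imwrite("pics/scene15.png",p)
cv2.imwrite("pics/side15c.png",cv2.resize(p[150:330,130:330],(667,600)))
E
```

```text
t: 25.1
tcp_pos: [0.5196, -0.0738, 0.2186]
tool_rot: [0.871, 0.0, 0.492, -0.001]
force: [0.2, 0.3, -0.2]
finger_gap: 0.399
peg end [466. 208.] 301 [ 0.565  -0.1423  0.2366]
peg end [625. 207.] 368 [ 0.5665 -0.2215  0.2361]
peg end [306. 210.] 282 [ 0.5639 -0.064   0.2369]
tcp [ 0.5196 -0.0738  0.2186] pitch 58.9 t 25.1
```

View pics/w15.png

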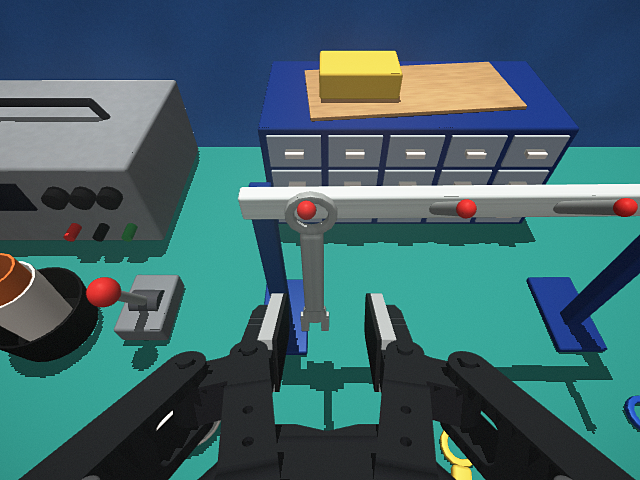

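View pics/side15c.png

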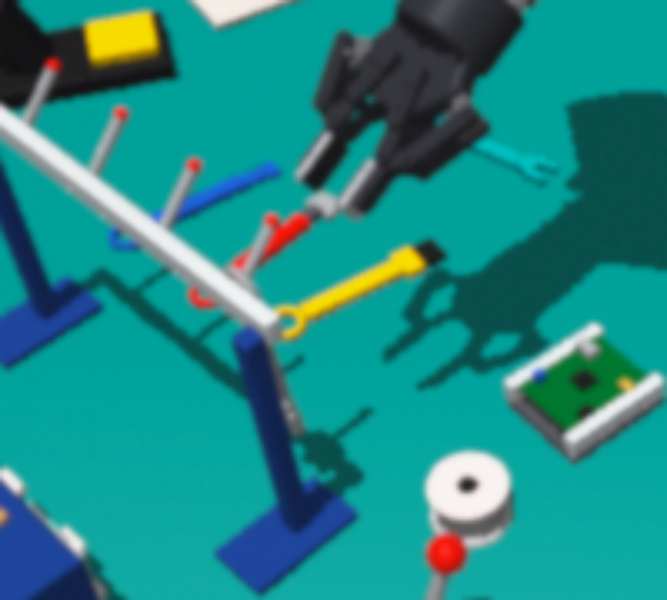

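The spanner hangs straight on peg 0 (wrist (312,260)). Next is the brush, for peg 1.

```bash
python3 calc.py .45 -.12 .22 0 170; python3 ck.py .45,-.12,.22,30,170 .45,-.12,.22,0,170
```

```text
t 25.25 shift/10cm [-0.323  0.467 -0.622] turn/360 [-0.015  -0.1624  0.0253] deg 59.4
q [-0.68  0.55  2.44  2.39  0.91 -1.45] tcp [ 0.5198 -0.0732  0.2155] F [ 0.9 -0.1 -0.3] gap 0.403
.45,-.12,.22,30,170 [-0.73  0.23  2.19  0.86  0.46  0.29] 0.0
.45,-.12,.22,0,170 [-0.5   0.33  1.83  0.    0.98  1.24] 0.0
```

```bash
python3 -m inch '[[-0.2,[-0.1,0.15,-0.2],[-0.002,-0.02,0.003]],[-0.2,[-0.2,0.3,-0.4],[-0.005,-0.045,0.007]],[-0.2,[-0.32,0.467,-0.62],[-0.008,-0.08,0.012]],[-0.2,[-0.32,0.467,-0.62],[-0.012,-0.12,0.02]],[-0.2,[-0.32,0.467,-0.62],[-0.015,-0.1624,0.025]],[-0.2,[-0.32,0.467,-0.62],[-0.015,-0.1624,0.025]],[-0.2,[-0.32,0.467,-0.62],[-0.015,-0.1624,0.025]],[-0.2,[-0.32,0.467,-0.62],[-0.015,-0.1624,0.025]],[-0.2,[-0.32,0.467,-0.62],[-0.015,-0.1624,0.025]],[-0.2,[-0.32,0.467,-0.62],[-0.015,-0.1624,0.025]],[-0.2,[-0.32,0.467,-0.62],[-0.015,-0.1624,0.025]],[-0.2,[-0.32,0.467,-0.62],[-0.015,-0.1624,0.025]]]'; python3 tools.py 16
```

```text
t: 26.45
tcp_pos: [0.4486, -0.1194, 0.2187]
tool_rot: [0.996, -0.079, 0.026, -0.008]
force: [-0.1, 0.6, -0.6]
finger_gap: 0.597
t 26.45 tcp [ 0.449 -0.119  0.219]
[575. 147.] 3426 hsv [111. 201. 184.] len 0.163 topz 0.0128 eye [ 0.5349 -0.3746] r 20.5 handle-mid [ 0.4742 -0.3608] yaw -7.9
[479. 176.] 3076 hsv [  1. 197. 231.] len 0.159 topz 0.0124 eye [ 0.5287 -0.2672] r 18.0 handle-mid [ 0.4668 -0.2716] yaw 6.1
[164. 155.] 658 hsv [75. 22. 88.] len 0.056 topz 0.0151 eye [0.5476 0.0354] r 20.9 handle-mid [0.4923 0.0737] yaw -57.6
[390. 212.] 2891 hsv [ 26. 159. 239.] len 0.161 topz 0.012 eye [ 0.5096 -0.1941] r 17.6 handle-mid [ 0.4488 -0.1817] yaw -10.3
[186. 277.] 6419 hsv [ 68. 165. 106.] len 0.104 topz 0.0287 eye [0.4371 0.0351] r 42.7 handle-mid [0.384  0.0928] yaw -85.2Traceback (most recent call last):
  File "tools.py", line 25, in <module>
    (vx,vy,x0,y0)=cv2.fitLine(hq.astype(np.float32),cv2.DIST_L2,0,.001,.001).ravel(); g=np.array([vx,vy])*np.sign(vx)
                  ~~~~~~~~~~~^^^^^^^^^^^^^^^^^^^^^^^^^^^^^^^^^^^^^^^^^^^^^^^
cv2.error: OpenCV(4.12.0) /io/opencv/modules/imgproc/src/linefit.cpp:50: error: (-215:Assertion failed) count > 0 in function 'fitLine2D_wods'
```

```bash
sed -i 's/    hq=Q\[hm\]\[:,:2\]/    hq=Q[hm][:,:2]\n    if len(hq)<50: continue/' tools.py; sleep 0; python3 tools.py 17; python3 calc.py .4440 -.1788 .1 0 170
```

```text
t 26.5 tcp [ 0.454 -0.121  0.22 ]
[571. 150.] 2820 hsv [111. 201. 187.] len 0.157 topz 0.0092 eye [ 0.532  -0.3657] r 17.4 handle-mid [ 0.4707 -0.3563] yaw -7.2
[476. 181.] 2810 hsv [  1. 197. 233.] len 0.159 topz 0.0094 eye [ 0.5259 -0.2607] r 17.1 handle-mid [ 0.4642 -0.2672] yaw 6.8
[388. 218.] 2789 hsv [ 26. 159. 238.] len 0.16 topz 0.0097 eye [ 0.5057 -0.1882] r 17.3 handle-mid [ 0.4446 -0.1774] yaw -9.8
[163. 161.] 587 hsv [75. 22. 87.] len 0.056 topz 0.0146 eye [0.5411 0.0402] r 19.8 handle-mid [0.4858 0.0779] yaw -56.4
[185. 283.] 6476 hsv [ 68. 164. 107.] len 0.092 topz 0.0282 eye [0.4301 0.0388] r 42.6 handle-mid [ 0.3794 -0.0203] yaw 86.6
t 26.55 shift/10cm [-0.078  0.624  1.178] turn/360 [-0.0036 -0.0096  0.0035] deg 3.9
q [-0.52  0.32  1.86  0.05  0.91  1.17] tcp [ 0.4537 -0.1197  0.2194] F [0.7 0.2 0.3] gap 0.599
```

```bash
python3 -m inch '[[-0.2,[0.04,0.3,0.3],[0,0,0]],[-0.2,[0.04,0.59,0.7],[0,0,0]],[-0.2,[0.04,0.59,0.99],[0,0,0]],[-0.2,[0.04,0.59,0.99],[0,0,0]],[-0.2,[0.04,0.59,0.99],[0,0,0]]]'; python3 calc.py .4440 -.1785 .006 0 170
```

```text
t: 27.05
tcp_pos: [0.4497, -0.1763, 0.1193]
tool_rot: [0.996, -0.078, 0.029, -0.01]
force: [0.2, -0.8, 1.1]
finger_gap: 0.602
t 27.05 shift/10cm [-0.117  0.058  1.127] turn/360 [-0.0041 -0.009   0.0029] deg 3.7
q [-0.64  0.51  1.92  0.08  0.67  1.03] tcp [ 0.4497 -0.1763  0.1193] F [ 0.2 -0.8  1.1] gap 0.602
```

```bash
python3 -m inch '[[-0.2,[-0.1,0.05,0.2],[-0.004,-0.009,0.003]],[-0.2,[-0.1,0.05,0.5],[-0.004,-0.009,0.003]],[-0.2,[-0.1,0.05,0.5],[-0.004,-0.009,0.003]],[-0.2,[-0.1,0.05,0.5],[-0.004,-0.009,0.003]]]'; python3 calc.py .4440 -.1785 .006 0 170
```

```text
t: 27.45
tcp_pos: [0.4438, -0.1799, 0.0708]
tool_rot: [0.996, -0.087, 0.002, 0.001]
force: [0.7, -0.6, 0.2]
finger_gap: 0.599
t 27.45 shift/10cm [-0.003 -0.016  0.648] turn/360 [ 0.0004 -0.0007 -0.0001] deg 0.3
q [-0.62  0.61  1.93 -0.    0.59  1.13] tcp [ 0.4438 -0.1799  0.0708] F [ 0.7 -0.6  0.2] gap 0.599
```

```bash
python3 -m inch '[[-0.2,[0,-0.01,0.35],[0,0,0]],[-0.2,[0,-0.01,0.55],[0,0,0]],[-0.2,[0,-0.01,0.65],[0,0,0]],[-0.2,[0,-0.01,0.65],[0,0,0]],[1,[0,-0.01,0.65],[0,0,0]],[1,[0,-0.01,0.65],[0,0,0]],[1,[0,-0.01,0.65],[0,0,0]],[1,[0,-0.01,0.65],[0,0,0]],[1,[0,-0.01,0.65],[0,0,0]]]' 60; python3 -m inch '[[1,[0,0,-0.3],[0,0,0]],[1,[0,0,-0.6],[0,0,0]],[1,[0,0,-0.99],[0,0,0]],[1,[0,0,-0.99],[0,0,0]],[1,[0,0,-0.99],[0,0,0]]]';  python3 calc.py .465 -.144 .195 45 180; python3 ck.py .465,-.144,.195,25,180 .465,-.144,.195,45,180
```

```text
t: 28.35
tcp_pos: [0.4447, -0.18, 0.0061]
tool_rot: [0.996, -0.088, 0.003, 0.002]
force: [-1.1, -0.1, 7.3]
finger_gap: 0.159
t: 28.85
tcp_pos: [0.4443, -0.1796, 0.105]
tool_rot: [0.996, -0.088, 0.003, 0.002]
force: [-1.1, -0.4, -1.4]
finger_gap: 0.153
t 28.85 shift/10cm [ 0.148 -0.383 -0.9  ] turn/360 [ 0.0117  0.1237 -0.0262] deg 45.7
q [-0.62  0.54  1.91 -0.    0.68  1.13] tcp [ 0.4443 -0.1796  0.105 ] F [-1.1 -0.4 -1.4] gap 0.153
.465,-.144,.195,25,180 [-0.71  0.31  2.11  0.66  0.46  0.31] 0.0
.465,-.144,.195,45,180 [-0.9   0.42  2.36  1.85  0.61 -1.07] 0.0
```

```bash
python3 -m inch '[[1,[0.05,-0.1,-0.4],[0,0,-0.01]],[1,[0.1,-0.25,-0.7],[0.002,0.02,-0.02]],[1,[0.15,-0.38,-0.9],[0.006,0.06,-0.026]],[1,[0.15,-0.38,-0.9],[0.0117,0.1237,-0.026]],[1,[0.15,-0.38,-0.9],[0.0117,0.1237,-0.026]],[1,[0.15,-0.38,-0.9],[0.0117,0.1237,-0.026]],[1,[0.15,-0.38,-0.9],[0.0117,0.1237,-0.026]],[1,[0.15,-0.38,-0.9],[0.0117,0.1237,-0.026]],[1,[0.15,-0.38,-0.9],[0.0117,0.1237,-0.026]],[1,[0.15,-0.38,-0.9],[0.0117,0.1237,-0.026]],[1,[0.15,-0.38,-0.9],[0.0117,0.1237,-0.026]],[1,[0.15,-0.38,-0.9],[0.0117,0.1237,-0.026]]]'; python3 eye.py 18; python3 calc.py .4975 -.1435 .217 45 180
```

```text
t: 30.05
tcp_pos: [0.463, -0.1437, 0.1916]
tool_rot: [0.925, -0.003, 0.38, -0.002]
force: [0.1, 0.7, -0.5]
finger_gap: 0.156
eye in tool [ 0.0604  0.0004 -0.0012] r 17.0 world [ 0.5052 -0.1445  0.2349]
peg end [495.  63.] 384 [ 0.5656 -0.2223  0.2376]
peg end [325.  66.] 354 [ 0.5645 -0.144   0.2378]
peg end [153.  69.] 382 [ 0.5633 -0.0653  0.2377]
tcp [ 0.463  -0.1437  0.1916] pitch 44.6 t 30.05
t 30.1 shift/10cm [ 0.423 -0.005  0.061] turn/360 [-0.0002  0.0011 -0.0011] deg 0.6
q [-0.9   0.43  2.36  1.85  0.61 -1.07] tcp [ 0.4631 -0.1437  0.1916] F [-0.   0.5 -1.5] gap 0.157
```

```bash
python3 -m inch '[[1,[0.2,0,-0.1],[0,0,0]],[1,[0.4,0,0],[0,0.001,0]],[1,[0.43,0,0.05],[0,0.001,-0.001]],[1,[0.43,0,0.05],[0,0.001,-0.001]],[1,[0.43,0,0.05],[0,0.001,-0.001]],[1,[0.43,0,0.05],[0,0.001,-0.001]]]'; python3 eye.py 19; python3 calc.py .4975 -.1435 .217 45 180
```

```text
t: 30.7
tcp_pos: [0.4979, -0.1438, 0.2195]
tool_rot: [0.924, 0.001, 0.383, -0.0]
force: [-1.5, 0.1, -0.4]
finger_gap: 0.154
eye in tool [ 0.0605  0.0007 -0.0014] r 17.0 world [ 0.5397 -0.1444  0.2632]
peg end [487. 163.] 318 [ 0.5662 -0.2225  0.2383]
peg end [326. 164.] 285 [ 0.565  -0.1439  0.2385]
peg end [637. 163.] 56 [ 0.5689 -0.2997  0.2351]
peg end [165. 165.] 314 [ 0.5641 -0.0654  0.2383]
tcp [ 0.4979 -0.1438  0.2195] pitch 45.1 t 30.7
t 30.75 shift/10cm [-0.022 -0.005  0.015] turn/360 [-0.0002 -0.0003  0.0003] deg 0.2
q [-0.82  0.36  2.26  1.7   0.55 -0.8 ] tcp [ 0.498  -0.144   0.2196] F [ 0.3 -0.  -0.4] gap 0.154
```

View pics/w19.png

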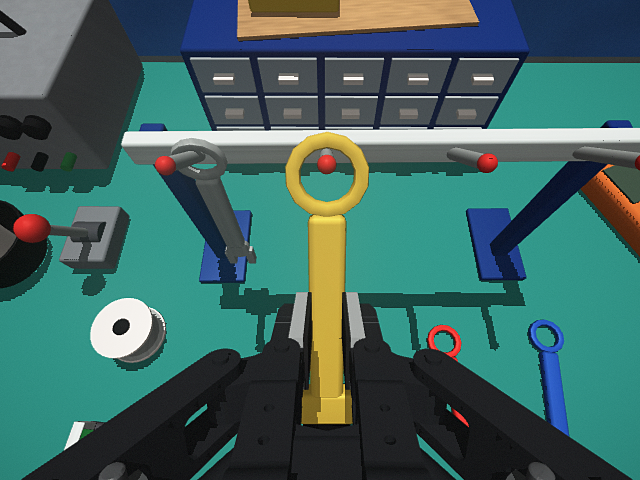

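The brush's ring is aligned, with peg 1's red end at (326,164) inside it. I'll slide it down 65 mm and pitch to 60°.

```bash
python3 -m inch '[[1,[0,0,0.15],[0,0,0]],[1,[0,0,0.3],[0,0,0]],[1,[0,0,0.45],[0,0,0]],[1,[0,0,0.55],[0,0,0]],[1,[0,0,0.65],[0,0,0]],[1,[0,0,0.65],[0,0,0]],[1,[0,0,0.65],[0,0,0]]]'; python3 calc.py .554 -.144 .162 60 180
```

```text
t: 31.45
tcp_pos: [0.5445, -0.1441, 0.1743]
tool_rot: [0.923, 0.002, 0.384, -0.0]
force: [0.2, -0.1, -0.6]
finger_gap: 0.155
t 31.45 shift/10cm [-0.02  -0.001  0.154] turn/360 [-0.0003  0.0412  0.0004] deg 14.8
q [-0.72  0.51  2.2   1.96  0.53 -1.  ] tcp [ 0.5445 -0.1441  0.1743] F [ 0.2 -0.1 -0.6] gap 0.155
```

```bash
python3 -m inch '[[1,[0,0,0.05],[0,0.014,0]],[1,[-0.01,0,0.1],[0,0.028,0]],[1,[-0.02,0,0.15],[0,0.041,0]],[1,[-0.02,0,0.15],[0,0.041,0]],[1,[-0.02,0,0.15],[0,0.041,0]]]'; python3 eye.py 20; python3 -m inch '[[0.6,[0,0,0],[0,0,0]],[0.3,[0,0,0],[0,0,0]],[0.2,[0,0,0],[0,0,0]],[0.2,[0,0,0],[0,0,0]],[0.2,[0,0,-0.2],[0,0,0]],[0.2,[0,0,-0.5],[0,0,0]],[0.2,[0,0,-0.8],[0,0,0]],[0.2,[0,0,-0.8],[0,0,0]]]'; python3 eye.py 21
```

```text
t: 31.95
tcp_pos: [0.5538, -0.1444, 0.1622]
tool_rot: [0.867, 0.001, 0.499, -0.0]
force: [0.4, -0.9, -0.2]
finger_gap: 0.158
eye in tool [ 0.0613  0.0003 -0.0015] r 17.1 world [ 0.5833 -0.1447  0.216 ]
peg end [571. 157.] 830 [ 0.5661 -0.2217  0.2384]
peg end [ 74. 160.] 849 [ 0.5638 -0.0658  0.2382]
peg end [324. 158.] 693 [ 0.5645 -0.1438  0.2387]
tcp [ 0.5538 -0.1444  0.1622] pitch 59.8 t 31.95
t: 32.8
tcp_pos: [0.4929, -0.1515, 0.2072]
tool_rot: [0.867, 0.002, 0.499, 0.001]
force: [0.4, -0.5, 0.4]
finger_gap: 0.4
peg end [312. 158.] 251 [ 0.5644 -0.1433  0.2369]
peg end [463. 158.] 272 [ 0.5657 -0.2218  0.2367]
peg end [613. 157.] 321 [ 0.5673 -0.301   0.2364]
peg end [160. 158.] 272 [ 0.5636 -0.0646  0.2368]
tcp [ 0.4929 -0.1515  0.2072] pitch 59.8 t 32.8
```

View pics/w21.png

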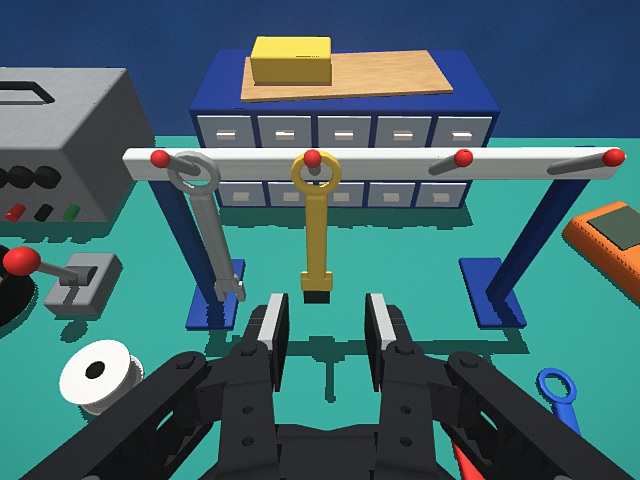

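Spanner and brush are both hanging (wrist (215,235) and (316,235)). Next is the scraper.

```bash
python3 calc.py .44 -.22 .2 0 186.4; python3 ck.py .44,-.22,.2,30,183 .44,-.22,.2,0,186.4
```

```text
t 32.85 shift/10cm [-0.326  0.689 -0.429] turn/360 [ 0.0093 -0.1659 -0.0153] deg 60.1
q [-0.98  0.61  2.44  2.12  0.99 -1.48] tcp [ 0.4932 -0.1509  0.2064] F [ 0.1 -0.5 -0.3] gap 0.401
.44,-.22,.2,30,183 [-0.95  0.32  2.13  0.89  0.55 -0.18] 0.0
.44,-.22,.2,0,186.4 [-0.69  0.4   1.8   0.    0.95  0.77] 0.0
```

```bash
python3 -m inch '[[-0.2,[-0.1,0.15,-0.2],[0.001,-0.02,-0.002]],[-0.2,[-0.2,0.3,-0.4],[0.003,-0.045,-0.004]],[-0.2,[-0.32,0.69,-0.43],[0.005,-0.08,-0.007]],[-0.2,[-0.32,0.69,-0.43],[0.007,-0.12,-0.011]],[-0.2,[-0.326,0.69,-0.43],[0.0093,-0.1659,-0.0153]],[-0.2,[-0.326,0.69,-0.43],[0.0093,-0.1659,-0.0153]],[-0.2,[-0.326,0.69,-0.43],[0.0093,-0.1659,-0.0153]],[-0.2,[-0.326,0.69,-0.43],[0.0093,-0.1659,-0.0153]],[-0.2,[-0.326,0.69,-0.43],[0.0093,-0.1659,-0.0153]],[-0.2,[-0.326,0.69,-0.43],[0.0093,-0.1659,-0.0153]],[-0.2,[-0.326,0.69,-0.43],[0.0093,-0.1659,-0.0153]],[-0.2,[-0.326,0.69,-0.43],[0.0093,-0.1659,-0.0153]],[-0.2,[-0.326,0.69,-0.43],[0.0093,-0.1659,-0.0153]],[-0.2,[-0.326,0.69,-0.43],[0.0093,-0.1659,-0.0153]]]'; python3 tools.py 22;  python3 calc.py .462 -.268 .1 0 186.4
```

```text
t: 34.25
tcp_pos: [0.4391, -0.2179, 0.1982]
tool_rot: [0.998, 0.057, -0.001, -0.003]
force: [-1.0, -0.6, 0.1]
finger_gap: 0.598
t 34.25 tcp [ 0.439 -0.218  0.198]
[42. 68.] 1278 hsv [75. 20. 62.] len 0.055 topz 0.0198 eye [0.5422 0.0398] r 22.1 handle-mid [0.4877 0.0797] yaw -59.7
[385. 187.] 3078 hsv [  1. 189. 233.] len 0.158 topz 0.0107 eye [ 0.5224 -0.2642] r 17.3 handle-mid [ 0.4607 -0.2704] yaw 6.3
[483. 186.] 3061 hsv [110. 198. 193.] len 0.159 topz 0.0107 eye [ 0.5286 -0.3688] r 17.0 handle-mid [ 0.4674 -0.3591] yaw -7.7
[ 51. 213.] 8885 hsv [ 68. 141. 102.] len 0.105 topz 0.0284 eye [0.4353 0.0361] r 41.1 handle-mid [0.379  0.0925] yaw -84.0
[629. 299.] 859 hsv [90. 43. 12.] len 0.057 topz 0.0223 eye [ 0.391 -0.533] r 18.6 handle-mid [ 0.3418 -0.5754] yaw 57.9
t 34.3 shift/10cm [0.174 0.525 0.981] turn/360 [-0.0008  0.0004  0.0003] deg 0.3
q [-0.69  0.4   1.8   0.    0.95  0.76] tcp [ 0.439  -0.2183  0.1984] F [ 0.1  0.3 -0. ] gap 0.602
```

```bash
python3 -m inch '[[-0.2,[0.1,0.3,0.2],[0,0,0]],[-0.2,[0.17,0.53,0.6],[0,0,0]],[-0.2,[0.17,0.53,0.97],[0,0,0]],[-0.2,[0.17,0.53,0.97],[0,0,0]],[-0.2,[0.17,0.53,0.97],[0,0,0]]]'; python3 calc.py .4615 -.2690 .006 0 186.4
```

```text
t: 34.8
tcp_pos: [0.4616, -0.269, 0.1017]
tool_rot: [0.998, 0.056, -0.002, -0.003]
force: [-0.5, 0.3, 0.0]
finger_gap: 0.597
t 34.8 shift/10cm [0.002 0.005 0.957] turn/360 [-0.0008  0.0005  0.0002] deg 0.4
q [-0.74  0.6   1.77  0.    0.78  0.72] tcp [ 0.4616 -0.269   0.1017] F [-0.5  0.3  0. ] gap 0.597
```

```bash
python3 -m inch '[[-0.2,[0,0,0.4],[0,0,0]],[-0.2,[0,0,0.75],[0,0,0]],[-0.2,[0,0,0.95],[0,0,0]],[-0.2,[0,0,0.95],[0,0,0]],[1,[0,0,0.95],[0,0,0]],[1,[0,0,0.95],[0,0,0]],[1,[0,0,0.95],[0,0,0]],[1,[0,0,0.95],[0,0,0]],[1,[0,0,0.95],[0,0,0]]]' 60; python3 -m inch '[[1,[0,0,-0.3],[0,0,0]],[1,[0,0,-0.6],[0,0,0]],[1,[0,0,-0.99],[0,0,0]],[1,[0,0,-0.99],[0,0,0]],[1,[0,0,-0.99],[0,0,0]]]';  python3 calc.py .465 -.224 .195 45 180; python3 ck.py .465,-.224,.195,25,180 .465,-.224,.195,45,180
```

```text
t: 35.7
tcp_pos: [0.4638, -0.2701, 0.0092]
tool_rot: [0.998, 0.057, 0.001, 0.0]
force: [-0.3, 0.5, 7.6]
finger_gap: 0.131
t: 36.2
tcp_pos: [0.4635, -0.2699, 0.1077]
tool_rot: [0.998, 0.057, 0.001, -0.0]
force: [0.0, -0.1, -0.3]
finger_gap: 0.129
t 36.2 shift/10cm [ 0.068 -0.454 -0.873] turn/360 [-0.0071  0.1247  0.0172] deg 45.4
q [-0.74  0.59  1.76  0.    0.78  0.72] tcp [ 0.4635 -0.2699  0.1077] F [ 0.  -0.1 -0.3] gap 0.129
.465,-.224,.195,25,180 [-0.86  0.35  2.03  0.64  0.56  0.19] 0.0
.465,-.224,.195,45,180 [-1.05  0.44  2.25  1.57  0.66 -0.89] 0.0
```

```bash
python3 -m inch '[[1,[0.02,-0.1,-0.4],[0,0,0.006]],[1,[0.05,-0.25,-0.7],[-0.001,0.02,0.012]],[1,[0.07,-0.45,-0.87],[-0.004,0.06,0.017]],[1,[0.07,-0.454,-0.87],[-0.007,0.1247,0.017]],[1,[0.07,-0.454,-0.87],[-0.007,0.1247,0.017]],[1,[0.07,-0.454,-0.87],[-0.007,0.1247,0.017]],[1,[0.07,-0.454,-0.87],[-0.007,0.1247,0.017]],[1,[0.07,-0.454,-0.87],[-0.007,0.1247,0.017]],[1,[0.07,-0.454,-0.87],[-0.007,0.1247,0.017]],[1,[0.07,-0.454,-0.87],[-0.007,0.1247,0.017]],[1,[0.07,-0.454,-0.87],[-0.007,0.1247,0.017]],[1,[0.07,-0.454,-0.87],[-0.007,0.1247,0.017]]]'; python3 eye.py 23; python3 calc.py .4975 -.2235 .217 45 180
```

```text
t: 37.4
tcp_pos: [0.4644, -0.2235, 0.1922]
tool_rot: [0.925, -0.0, 0.38, -0.003]
force: [1.0, 0.4, -0.3]
finger_gap: 0.124
eye in tool [0.0601 0.0005 0.0016] r 16.9 world [ 0.5083 -0.2242  0.2334]
peg end [497.  66.] 383 [ 0.5669 -0.3024  0.2381]
peg end [326.  68.] 348 [ 0.5656 -0.2237  0.2383]
peg end [156.  70.] 378 [ 0.5647 -0.1454  0.2381]
peg end [327. 169.] 2690 [ 0.511  -0.2243  0.2361]
tcp [ 0.4644 -0.2235  0.1922] pitch 44.7 t 37.4
t 37.45 shift/10cm [ 0.404 -0.002  0.057] turn/360 [-0.0006  0.0006 -0.0002] deg 0.3
q [-1.05  0.44  2.24  1.57  0.66 -0.89] tcp [ 0.4648 -0.2237  0.1926] F [ 0.2  0.5 -0.9] gap 0.127
```

```bash
python3 -m inch '[[1,[0.2,0,-0.1],[0,0,0]],[1,[0.4,0,0],[0,0.001,0]],[1,[0.42,0,0.03],[0,0.001,0]],[1,[0.42,0,0.03],[0,0.001,0]],[1,[0.42,0,0.03],[0,0.001,0]],[1,[0.42,0,0.03],[0,0.001,0]]]'; python3 eye.py 24; python3 calc.py .4975 -.2235 .217 45 180
```

```text
t: 38.05
tcp_pos: [0.496, -0.2233, 0.2198]
tool_rot: [0.923, -0.0, 0.384, -0.002]
force: [-0.1, 0.3, -0.5]
finger_gap: 0.123
eye in tool [0.0596 0.0007 0.0016] r 16.9 world [ 0.5393 -0.2242  0.2609]
peg end [327. 214.] 6035 [ 0.5291 -0.2241  0.2507]
peg end [486. 158.] 318 [ 0.5671 -0.3024  0.2381]
peg end [327. 160.] 287 [ 0.5658 -0.2241  0.2384]
peg end [167. 162.] 309 [ 0.565  -0.1454  0.2382]
peg end [  9. 164.] 331 [ 0.5645 -0.0666  0.2375]
tcp [ 0.496  -0.2233  0.2198] pitch 45.1 t 38.05
t 38.1 shift/10cm [-0.01  0.    0.03] turn/360 [-0.0006 -0.0003 -0.0003] deg 0.3
q [-0.98  0.39  2.16  1.46  0.63 -0.67] tcp [ 0.4961 -0.2235  0.2198] F [ 0.3  0.3 -0.8] gap 0.128
```

View pics/w24.png

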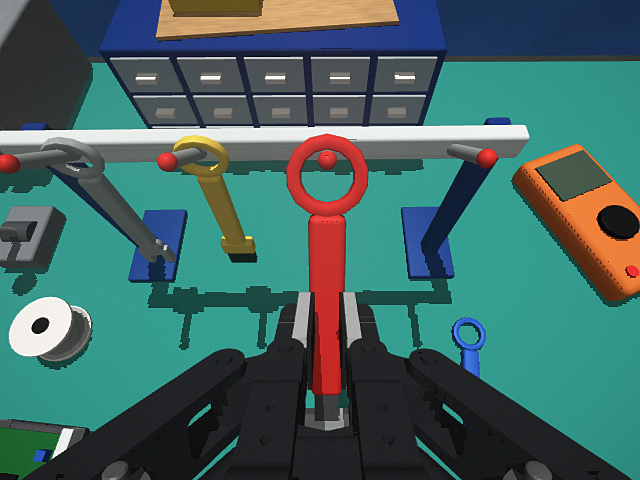

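The scraper's ring is over peg 2's end (327,160), so I'll insert it.

```bash
python3 -m inch '[[1,[0.01,0,0.15],[0,0,0]],[1,[0.01,0,0.3],[0,0,0]],[1,[0.01,0,0.45],[0,0,0]],[1,[0.01,0,0.55],[0,0,0]],[1,[0.01,0,0.64],[0,0,0]],[1,[0.01,0,0.64],[0,0,0]],[1,[0.01,0,0.64],[0,0,0]]]'; python3 calc.py .554 -.224 .162 60 180
```

```text
t: 38.8
tcp_pos: [0.5425, -0.2235, 0.1758]
tool_rot: [0.923, -0.0, 0.384, -0.002]
force: [1.3, -0.2, -0.6]
finger_gap: 0.127
t 38.8 shift/10cm [-0.017  0.006  0.179] turn/360 [-0.0005  0.0412 -0.0003] deg 14.8
q [-0.87  0.53  2.11  1.67  0.58 -0.82] tcp [ 0.5425 -0.2235  0.1758] F [ 1.3 -0.2 -0.6] gap 0.127
```

```bash
python3 -m inch '[[1,[0,0,0.06],[0,0.014,0]],[1,[-0.01,0,0.12],[0,0.028,0]],[1,[-0.01,0,0.17],[0,0.041,0]],[1,[-0.01,0,0.17],[0,0.041,0]],[1,[-0.01,0,0.17],[0,0.041,0]]]'; python3 eye.py 25; python3 -m inch '[[0.6,[0,0,0],[0,0,0]],[0.3,[0,0,0],[0,0,0]],[0.2,[0,0,0],[0,0,0]],[0.2,[0,0,0],[0,0,0]],[0.2,[0,0,-0.2],[0,0,0]],[0.2,[0,0,-0.5],[0,0,0]],[0.2,[0,0,-0.8],[0,0,0]],[0.2,[0,0,-0.8],[0,0,0]]]'; python3 eye.py 26; python3 calc.py .44 -.31 .2 0 172.4; python3 ck.py .44,-.31,.2,30,172  .44,-.31,.2,0,172.4
```

```text
t: 39.3
tcp_pos: [0.5538, -0.2238, 0.1631]
tool_rot: [0.867, -0.001, 0.499, -0.002]
force: [-0.2, -0.5, -0.4]
finger_gap: 0.131
eye in tool [0.0605 0.0004 0.0015] r 16.9 world [ 0.5855 -0.2244  0.2147]
peg end [326. 160.] 2589 [ 0.5871 -0.2241  0.2239]
peg end [570. 156.] 806 [ 0.567  -0.3017  0.2383]
peg end [ 78. 161.] 820 [ 0.5648 -0.1458  0.238 ]
tcp [ 0.5538 -0.2238  0.1631] pitch 59.8 t 39.3
t: 40.15
tcp_pos: [0.4832, -0.2238, 0.2045]
tool_rot: [0.866, -0.001, 0.5, -0.001]
force: [0.8, -1.0, 0.3]
finger_gap: 0.404
peg end [473. 141.] 259 [ 0.5673 -0.303   0.2371]
peg end [178. 144.] 259 [ 0.5651 -0.1458  0.2371]
peg end [326. 144.] 424 [ 0.5683 -0.2247  0.2342]
peg end [ 29. 145.] 318 [ 0.5646 -0.0667  0.2367]
tcp [ 0.4832 -0.2238  0.2045] pitch 59.9 t 40.15
t 40.2 shift/10cm [-0.255  0.855 -0.363] turn/360 [-0.0113 -0.1663  0.0188] deg 60.4
q [-1.13  0.6   2.34  1.89  0.97 -1.34] tcp [ 0.4843 -0.2245  0.2041] F [-1.1 -0.2 -0.5] gap 0.402
.44,-.31,.2,30,172 [-1.08  0.39  1.99  0.8   0.66  0.01] 0.0
.44,-.31,.2,0,172.4 [-0.82  0.45  1.68 -0.    1.    0.88] 0.0
```

View pics/w26.png

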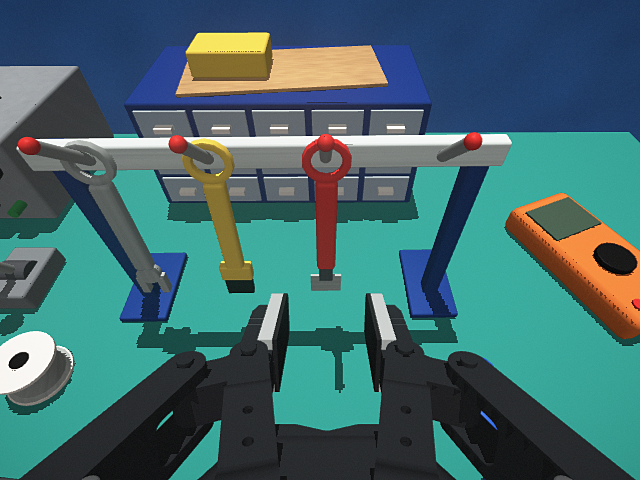

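Three tools are now hanging. The pry tool is last, for peg 3 at (473,141).

```bash
python3 -m inch '[[-0.2,[-0.1,0.15,-0.2],[-0.001,-0.02,0.002]],[-0.2,[-0.2,0.4,-0.36],[-0.003,-0.045,0.005]],[-0.2,[-0.25,0.85,-0.36],[-0.005,-0.08,0.009]],[-0.2,[-0.25,0.85,-0.36],[-0.008,-0.12,0.014]],[-0.2,[-0.25,0.85,-0.36],[-0.0113,-0.1663,0.0188]],[-0.2,[-0.25,0.85,-0.36],[-0.0113,-0.1663,0.0188]],[-0.2,[-0.25,0.85,-0.36],[-0.0113,-0.1663,0.0188]],[-0.2,[-0.25,0.85,-0.36],[-0.0113,-0.1663,0.0188]],[-0.2,[-0.25,0.85,-0.36],[-0.0113,-0.1663,0.0188]],[-0.2,[-0.25,0.85,-0.36],[-0.0113,-0.1663,0.0188]],[-0.2,[-0.25,0.85,-0.36],[-0.0113,-0.1663,0.0188]],[-0.2,[-0.25,0.85,-0.36],[-0.0113,-0.1663,0.0188]],[-0.2,[-0.25,0.85,-0.36],[-0.0113,-0.1663,0.0188]],[-0.2,[-0.25,0.85,-0.36],[-0.0113,-0.1663,0.0188]]]'; python3 tools.py 27;  python3 calc.py .467 -.3585 .1 0 172.4
```

```text
t: 41.6
tcp_pos: [0.4409, -0.3081, 0.199]
tool_rot: [0.998, -0.065, -0.0, -0.001]
force: [0.3, 0.0, -0.2]
finger_gap: 0.601
t 41.6 tcp [ 0.441 -0.308  0.199]
[379. 164.] 2975 hsv [109. 192. 200.] len 0.158 topz 0.0107 eye [ 0.5285 -0.3692] r 16.9 handle-mid [ 0.4672 -0.3602] yaw -7.9
[604. 198.] 5804 hsv [90. 34. 19.] len 0.162 topz 0.0232 eye [ 0.4855 -0.585 ] r 16.9 handle-mid [ 0.4268 -0.5621] yaw -31.5
[ 20. 290.] 3221 hsv [73. 20. 78.] len 0.09 topz 0.0283 eye [0.4272 0.009 ] r 20.4 handle-mid [0.3648 0.01  ] yaw -7.7
t 41.65 shift/10cm [0.326 0.464 0.991] turn/360 [-0.0003  0.0001  0.0003] deg 0.2
q [-0.82  0.45  1.68  0.    1.    0.88] tcp [ 0.4407 -0.3084  0.1992] F [-0.7  0.3 -0.5] gap 0.601
```

```bash
python3 -m inch '[[-0.2,[0.1,0.3,0.2],[0,0,0]],[-0.2,[0.32,0.475,0.6],[0,0,0]],[-0.2,[0.32,0.475,0.97],[0,0,0]],[-0.2,[0.32,0.475,0.97],[0,0,0]],[-0.2,[0.32,0.475,0.97],[0,0,0]]]'; python3 calc.py .467 -.3595 .006 0 172.2
```

```text
t: 42.15
tcp_pos: [0.4658, -0.3595, 0.1023]
tool_rot: [0.998, -0.066, -0.001, -0.001]
force: [-0.2, -1.0, 0.7]
finger_gap: 0.601
t 42.15 shift/10cm [0.014 0.001 0.963] turn/360 [-0.0004  0.0003  0.0008] deg 0.3
q [-0.85  0.65  1.63  0.    0.86  0.85] tcp [ 0.4658 -0.3595  0.1023] F [-0.2 -1.   0.7] gap 0.601
```

```bash
python3 -m inch '[[-0.2,[0,0,0.4],[0,0,0]],[-0.2,[0,0,0.75],[0,0,0]],[-0.2,[0,0,0.96],[0,0,0]],[-0.2,[0,0,0.96],[0,0,0]],[1,[0,0,0.96],[0,0,0]],[1,[0,0,0.96],[0,0,0]],[1,[0,0,0.96],[0,0,0]],[1,[0,0,0.96],[0,0,0]],[1,[0,0,0.96],[0,0,0]]]' 60; python3 -m inch '[[1,[0,0,-0.3],[0,0,0]],[1,[0,0,-0.6],[0,0,0]],[1,[0,0,-0.99],[0,0,0]],[1,[0,0,-0.99],[0,0,0]],[1,[0,0,-0.99],[0,0,0]]]';  python3 calc.py .465 -.304 .195 45 180; python3 ck.py .465,-.304,.195,25,180 .465,-.304,.195,45,180
```

```text
t: 43.05
tcp_pos: [0.468, -0.3611, 0.0092]
tool_rot: [0.998, -0.065, 0.001, 0.001]
force: [-0.3, 0.1, 6.8]
finger_gap: 0.134
t: 43.55
tcp_pos: [0.4676, -0.3607, 0.1077]
tool_rot: [0.998, -0.065, 0.001, 0.001]
force: [0.5, 0.5, -0.3]
finger_gap: 0.125
t 43.55 shift/10cm [-0.096 -0.557 -0.875] turn/360 [ 0.0085  0.1244 -0.0195] deg 45.4
q [-0.85  0.64  1.63  0.    0.87  0.85] tcp [ 0.4676 -0.3607  0.1077] F [ 0.5  0.5 -0.3] gap 0.125
.465,-.304,.195,25,180 [-0.98  0.41  1.91  0.61  0.66  0.14] 0.0
.465,-.304,.195,45,180 [-1.15  0.47  2.11  1.37  0.72 -0.74] 0.0
```

```bash
python3 -m inch '[[1,[-0.02,-0.1,-0.4],[0,0,-0.006]],[1,[-0.06,-0.3,-0.7],[0.001,0.02,-0.014]],[1,[-0.096,-0.55,-0.87],[0.004,0.06,-0.019]],[1,[-0.096,-0.557,-0.87],[0.0085,0.1244,-0.0195]],[1,[-0.096,-0.557,-0.87],[0.0085,0.1244,-0.0195]],[1,[-0.096,-0.557,-0.87],[0.0085,0.1244,-0.0195]],[1,[-0.096,-0.557,-0.87],[0.0085,0.1244,-0.0195]],[1,[-0.096,-0.557,-0.87],[0.0085,0.1244,-0.0195]],[1,[-0.096,-0.557,-0.87],[0.0085,0.1244,-0.0195]],[1,[-0.096,-0.557,-0.87],[0.0085,0.1244,-0.0195]],[1,[-0.096,-0.557,-0.87],[0.0085,0.1244,-0.0195]],[1,[-0.096,-0.557,-0.87],[0.0085,0.1244,-0.0195]]]'; python3 eye.py 28; python3 calc.py .4975 -.3035 .217 45 180
```

```text
t: 44.75
tcp_pos: [0.4649, -0.3036, 0.1926]
tool_rot: [0.925, -0.0, 0.381, -0.002]
force: [-0.2, 0.2, -0.2]
finger_gap: 0.131
eye in tool [0.0613 0.0004 0.0017] r 17.0 world [ 0.5096 -0.3041  0.2346]
peg end [191.  65.] 447 [ 0.599  -0.2277  0.2141]
peg end [156.  70.] 375 [ 0.5656 -0.2252  0.2379]
peg end [326.  68.] 342 [ 0.5664 -0.3036  0.2379]
tcp [ 0.4649 -0.3036  0.1926] pitch 44.8 t 44.75
t 44.8 shift/10cm [ 0.401 -0.001  0.057] turn/360 [-0.0004  0.0005 -0.0001] deg 0.2
q [-1.15  0.48  2.1   1.36  0.72 -0.74] tcp [ 0.4651 -0.3036  0.1927] F [ 0.7 -0.7 -0.9] gap 0.127
```

```bash
python3 -m inch '[[1,[0.2,0,-0.1],[0,0,0]],[1,[0.4,0,0],[0,0.001,0]],[1,[0.41,0,0.03],[0,0.001,0]],[1,[0.41,0,0.03],[0,0.001,0]],[1,[0.41,0,0.03],[0,0.001,0]],[1,[0.41,0,0.03],[0,0.001,0]]]'; python3 eye.py 29; python3 calc.py .4975 -.3035 .217 45 180
```

```text
t: 45.4
tcp_pos: [0.4952, -0.3033, 0.2187]
tool_rot: [0.923, -0.001, 0.384, -0.002]
force: [0.9, -0.1, -0.4]
finger_gap: 0.124
eye in tool [0.0612 0.0007 0.0017] r 16.9 world [ 0.5396 -0.3042  0.2609]
peg end [195. 139.] 478 [ 0.5988 -0.2256  0.2138]
peg end [327. 155.] 281 [ 0.5668 -0.3041  0.2385]
peg end [167. 158.] 312 [ 0.566  -0.2254  0.2383]
peg end [  9. 160.] 324 [ 0.5654 -0.1468  0.2374]
tcp [ 0.4952 -0.3033  0.2187] pitch 45.1 t 45.4
t 45.45 shift/10cm [0.003 0.001 0.028] turn/360 [-0.0004 -0.0004 -0.0005] deg 0.3
q [-1.09  0.44  2.04  1.29  0.71 -0.57] tcp [ 0.4952 -0.3034  0.2188] F [0.  0.3 0.2] gap 0.127
```

View pics/w29.png

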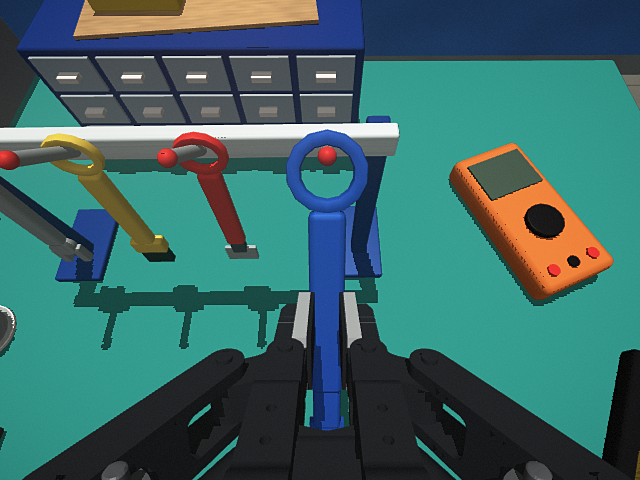

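The ring is aligned with peg 3's end (327,155), so I'll insert it, shifted 3 mm towards the eye end.

```bash
python3 -m inch '[[1,[0.03,0,0.1],[0,0,0]],[1,[0.03,0,0.3],[0,0,0]],[1,[0.03,0,0.45],[0,0,0]],[1,[0.03,0,0.55],[0,0,0]],[1,[0.03,0,0.64],[0,0,0]],[1,[0.03,0,0.64],[0,0,0]],[1,[0.03,0,0.64],[0,0,0]]]'; python3 calc.py .554 -.304 .163 60 180
```

```text
t: 46.15
tcp_pos: [0.5433, -0.3034, 0.1762]
tool_rot: [0.923, -0.001, 0.384, -0.002]
force: [0.1, -0.1, -0.3]
finger_gap: 0.129
t 46.15 shift/10cm [-0.019  0.007  0.169] turn/360 [-0.0004  0.0411 -0.0004] deg 14.8
q [-0.99  0.56  1.99  1.44  0.64 -0.66] tcp [ 0.5433 -0.3034  0.1762] F [ 0.1 -0.1 -0.3] gap 0.129
```

```bash
python3 -m inch '[[1,[0,0,0.06],[0,0.014,0]],[1,[-0.01,0,0.12],[0,0.028,0]],[1,[-0.01,0,0.165],[0,0.041,0]],[1,[-0.01,0,0.165],[0,0.041,0]],[1,[-0.01,0,0.165],[0,0.041,0]]]'; python3 eye.py 30; python3 -m inch '[[0.6,[0,0,0],[0,0,0]],[0.3,[0,0,0],[0,0,0]],[0.2,[0,0,0],[0,0,0]],[0.2,[0,0,0],[0,0,0]],[0.2,[0,0,-0.2],[0,0,0]],[0.2,[0,0,-0.5],[0,0,0]],[0.2,[0,0,-0.8],[0,0,0]],[0.2,[0,0,-0.8],[0,0,0]]]'; python3 eye.py 31; python3 calc.py .45 -.15 .27 0 180
```

```text
t: 46.65
tcp_pos: [0.554, -0.3039, 0.164]
tool_rot: [0.867, -0.001, 0.499, -0.002]
force: [0.3, -0.7, 0.5]
finger_gap: 0.127
eye in tool [0.0619 0.0004 0.0016] r 17.0 world [ 0.5865 -0.3045  0.2167]
peg end [324. 159.] 660 [ 0.5664 -0.3036  0.2385]
peg end [ 80. 162.] 804 [ 0.5658 -0.2258  0.2379]
peg end [149. 159.] 743 [ 0.599  -0.2281  0.2145]
tcp [ 0.554  -0.3039  0.164 ] pitch 59.9 t 46.65
t: 47.5
tcp_pos: [0.4835, -0.3041, 0.2053]
tool_rot: [0.866, -0.002, 0.5, -0.0]
force: [0.5, -0.3, 0.2]
finger_gap: 0.399
peg end [325. 143.] 240 [ 0.567  -0.3042  0.2372]
peg end [ 29. 146.] 309 [ 0.5654 -0.1463  0.2366]
peg end [178. 144.] 262 [ 0.5662 -0.2255  0.2371]
peg end [208. 145.] 254 [ 0.5996 -0.2281  0.214 ]
tcp [ 0.4835 -0.3041  0.2053] pitch 60.0 t 47.5
t 47.55 shift/10cm [ 0.387 -1.545 -0.626] turn/360 [-1.000e-04 -1.666e-01 -5.000e-04] deg 60.0
q [-1.23  0.6   2.18  1.69  0.96 -1.15] tcp [ 0.4844 -0.3045  0.2049] F [-0.7 -0.7 -0.3] gap 0.402
```

View pics/w31.png

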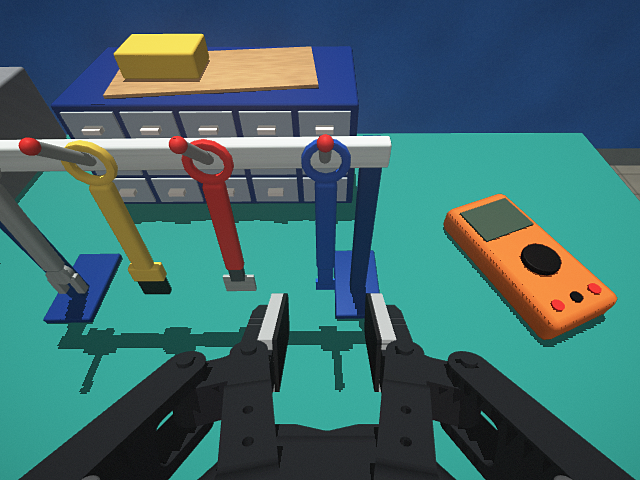

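All four tools hang on pegs 0–3. I'll retreat, check everything, then measure the lever.

```bash
python3 -m inch '[[0.2,[-0.1,-0.1,-0.3],[0,-0.02,0]],[0.2,[0,-0.3,-0.6],[0,-0.045,0]],[0.2,[0.2,-0.5,-0.63],[0,-0.08,0]],[0.2,[0.38,-0.7,-0.63],[0,-0.12,0]],[0.2,[0.38,-0.99,-0.63],[0,-0.166,0]],[0.2,[0.38,-0.99,-0.63],[0,-0.166,0]],[0.2,[0.38,-0.99,-0.63],[0,-0.166,0]],[0.2,[0.38,-0.99,-0.63],[0,-0.166,0]],[0.2,[0.38,-0.99,-0.63],[0,-0.166,0]],[0.2,[0.38,-0.99,-0.63],[0,-0.166,0]],[0.2,[0.38,-0.99,-0.63],[0,-0.166,0]]]'; python3 -m inch '[[1,[0,-0.4,0],[0,0,0]],[1,[0,-0.8,0],[0,0,0]],[1,[0,-0.99,0],[0,0,0]],[1,[0,-0.99,0],[0,0,0]]]';  python3 -m inch '[[1,[0,-0.4,0],[0,0,0]],[1,[0,-0.8,0],[0,0,0]],[1,[0,-0.99,0],[0,0,0]],[1,[0,-0.99,0],[0,0,0]],[1,[0,-0.99,0],[0,0,0]]]'
python3 - <<'E'
from h import *
s=sense(); print(s["tcp_pos"],s["q"].round(2),s["t"])
for n in("wrist","scene","side"):
    p,d=snapshot(n); cv2.imwrite(f"pics/{n}32.png",p);np.save(f"{n}32.npy",d); P=cloud(n,d)
    hsv=cv2.cvtColor(p,cv2.COLOR_BGR2HSV);h=P[...,2]
    red=((hsv[...,0]<8)|(hsv[...,0]>172))&(hsv[...,1]>120)&(h>.05)&(h<.13)&(abs(P[...,1]-.12)<.05)&(abs(P[...,0]-.62)<.1)
    Q=P[red]; print(n,"ball",red.sum(),Q.min(0).round(3) if len(Q) else 0,Q.max(0).round(3) if len(Q) else 0)
    b=(h>.018)&(h<.032)&(abs(P[...,1]-.12)<.045)&(abs(P[...,0]-.63)<.07)&(hsv[...,1]<70)
    Q=P[b]
    if len(Q)>30:
        print(n,"block",len(Q),[np.array(v).round(1) for v in cv2.minAreaRect((Q[:,:2]*1000).astype(np.float32))],np.median(Q,0).round(3))
E
```

```text
t: 48.65
tcp_pos: [0.4541, -0.2041, 0.2691]
tool_rot: [1.0, 0.003, 0.003, -0.001]
force: [0.2, -0.2, 0.2]
finger_gap: 0.404
t: 49.05
tcp_pos: [0.4481, -0.1025, 0.2683]
tool_rot: [1.0, 0.002, 0.001, -0.003]
force: [-0.6, -0.1, -0.1]
finger_gap: -0.003
t: 49.55
tcp_pos: [0.4497, -0.0074, 0.2692]
tool_rot: [1.0, 0.0, 0.002, -0.002]
force: [0.5, 0.6, -0.1]
finger_gap: 0.003
[ 0.44966075 -0.00739484  0.26923885] [-0.27  0.24  1.81  0.    1.1   1.3 ] 49.55
wrist ball 1065 [0.592 0.106 0.092] [0.616 0.13  0.11 ]
wrist block 1578 [array([619.6, 117.8]), array([48.8, 35.5]), np.float64(90.0)] [0.616 0.11  0.025]
scene ball 107 [0.596 0.114 0.088] [0.619 0.134 0.109]
scene block 527 [array([637.8, 122.5]), array([47.9, 70.5]), np.float64(89.4)] [0.648 0.129 0.024]
side ball 75 [0.592 0.102 0.088] [0.615 0.124 0.11 ]
side block 271 [array([635.7, 115.9]), array([53. , 69.9]), np.float64(84.2)] [0.626 0.109 0.025]
```

View pics/wrist32.png

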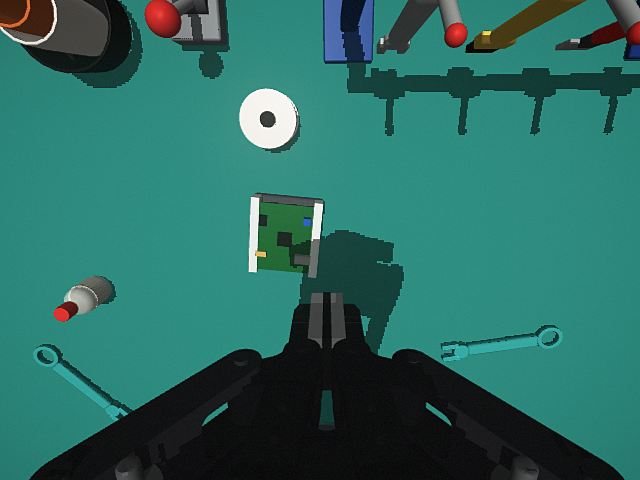

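View pics/side32.png

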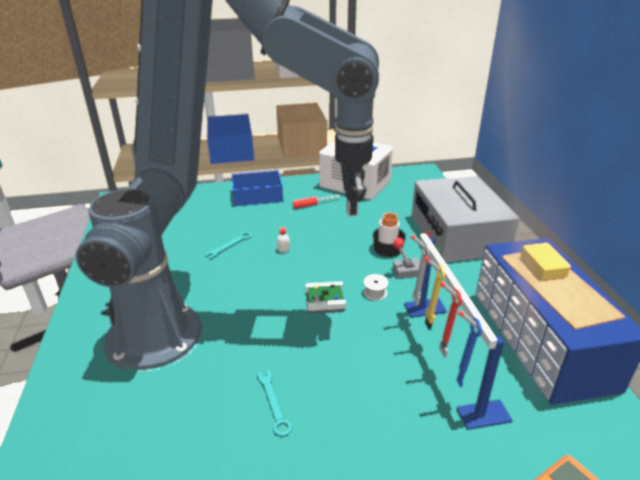

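The side view shows all four tools hanging and the cups nested at (390,230). The lever ball is at (0.605, 0.118, 0.098), leaning towards the robot, with the block centred at (0.637, 0.118). I'll check the tub and tools numerically, then approach.

```bash
python3 -m inch '[[1,[0.3,-0.4,0],[0,0,0]],[1,[0.6,-0.8,0],[0,0,0]],[1,[0.97,-0.99,0],[0,0,0]],[1,[0.97,-0.99,0.3],[0,0,0]],[1,[0.97,-0.99,0.3],[0,0,0]]]'; python3 calc.py .55 .118 .085 0 180; python3 - <<'E'
from h import *
P=cloud("scene",np.load("scene32.npy"));h=P[...,2];p=cv2.imread("pics/scene32.png")
for z0,z1 in((.04,.055),(.08,.095),(.1,.12)):
    q=(abs(P[...,0]-.62)<.06)&(abs(P[...,1]-.22)<.06)&(h>z0)&(h<z1);Q=P[q]; print(((Q.min(0)+Q.max(0))/2).round(3),(Q.max(0)-Q.min(0)).round(3),Q[:,2].max().round(3))
P=cloud("side",np.load("side32.npy"));p=cv2.imread("pics/side32.png")
hsv=cv2.cvtColor(p,cv2.COLOR_BGR2HSV)
q0=(P[...,0]>.57)&(P[...,0]<.64)&(P[...,2]>.06)&(P[...,2]<.19)
for y in(-.064,-.144,-.224,-.304):
    Q=P[q0&(abs(P[...,1]-y)<.03)]
    print(y,len(Q),Q.min(0).round(3),Q.max(0).round(3))
E
```

```text
t: 50.2
tcp_pos: [0.545, 0.0918, 0.2366]
tool_rot: [1.0, -0.0, -0.002, -0.002]
force: [-1.4, -0.4, -0.1]
finger_gap: 0.001
t 50.2 shift/10cm [ 0.056 -0.257  1.517] turn/360 [-0.0005  0.0007 -0.    ] deg 0.3
q [-0.04  0.43  1.61  0.    1.11  1.53] tcp [0.545  0.0918 0.2366] F [-1.4 -0.4 -0.1] gap 0.001
[0.618 0.233 0.047] [0.092 0.092 0.015] 0.055
[0.615 0.235 0.087] [0.054 0.052 0.015] 0.095
[0.617 0.232 0.106] [0.039 0.039 0.011] 0.111
-0.064 484 [ 0.585 -0.079  0.06 ] [ 0.629 -0.034  0.19 ]
-0.144 387 [ 0.585 -0.162  0.06 ] [ 0.602 -0.129  0.19 ]
-0.224 411 [ 0.587 -0.24   0.06 ] [ 0.602 -0.209  0.19 ]
-0.304 472 [ 0.587 -0.334  0.06 ] [ 0.618 -0.293  0.19 ]
```

The tub has been knocked about 12 mm along +y, but the nest is intact. Now the lever.

```bash
python3 -m inch '[[1,[0.05,-0.25,0.3],[0,0,0]],[1,[0.05,-0.25,0.7],[0,0,0]],[1,[0.05,-0.25,0.97],[0,0,0]],[1,[0.05,-0.25,0.97],[0,0,0]]]'; python3 -m inch '[[1,[0,0,0.3],[0,0,0]],[1,[0,0,0.54],[0,0,0]],[1,[0,0,0.54],[0,0,0]],[1,[0,0,0.54],[0,0,0]]]'; python3 calc.py .653 .118 .085 0 180
python3 - <<'E'
from h import *
p,d=snapshot("scene");cv2.imwrite("pics/scene33.png",p);cv2.imwrite("pics/s33c.png",cv2.resize(p[250:410,200:400],(750,600)))
E
```

```text
t: 50.6
tcp_pos: [0.5487, 0.1164, 0.1403]
tool_rot: [1.0, -0.001, -0.003, -0.001]
force: [-0.2, 0.1, -0.3]
finger_gap: 0.002
t: 51.0
tcp_pos: [0.5531, 0.1171, 0.0908]
tool_rot: [1.0, -0.0, 0.003, -0.002]
force: [1.1, -0.8, 0.1]
finger_gap: 0.004
t 51.0 shift/10cm [ 0.999 -0.01   0.063] turn/360 [-0.0005 -0.0008 -0.0001] deg 0.4
q [0.01 0.65 1.7  0.   0.79 1.58] tcp [0.5531 0.1171 0.0908] F [ 1.1 -0.8  0.1] gap 0.004
```

View pics/s33c.png

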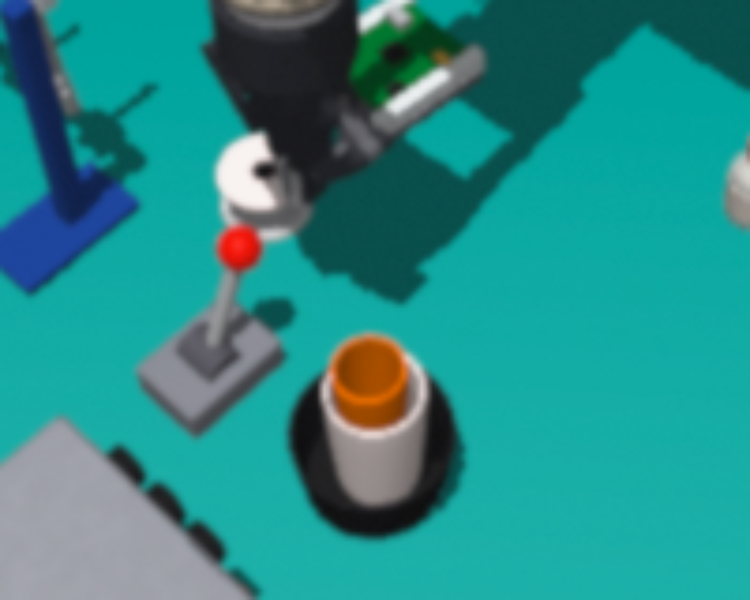

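```bash
python3 -m inch '[[1,[0.1,0,0.04],[0,0,0]],[1,[0.25,0,0.04],[0,0,0]],[1,[0.4,0,0.04],[0,0,0]],[1,[0.55,0,0.04],[0,0,0]],[1,[0.7,0,0.04],[0,0,0]],[1,[0.8,0,0.04],[0,0,0]],[1,[0.86,0,0.04],[0,0,0]],[1,[0.9,0,0.04],[0,0,0]],[1,[0.92,0,0.04],[0,0,0]]]'; cat > ball.py <<'E'
from h import *
s=sense(); print(s["tcp_pos"].round(4),s["force"].round(1),s["t"])
for n in("scene","side"):
    p,d=snapshot(n); P=cloud(n,d); cv2.imwrite(f"pics/{n}_t{int(s['t']*10)}.png",p)
    hsv=cv2.cvtColor(p,cv2.COLOR_BGR2HSV);h=P[...,2]
    red=((hsv[...,0]<8)|(hsv[...,0]>172))&(hsv[...,1]>120)&(h>.05)&(h<.13)&(abs(P[...,1]-.12)<.05)&(P[...,0]>.55)&(P[...,0]<.75)
    Q=P[red]; 
    if len(Q): print(n,"ball",red.sum(),Q.min(0).round(3),Q.max(0).round(3),"mid",((Q.min(0)+Q.max(0))/2).round(3))
E
python3 ball.py
```

```text
t: 51.95
tcp_pos: [0.644, 0.1177, 0.0855]
tool_rot: [1.0, 0.0, 0.001, -0.002]
force: [-0.9, -0.4, -1.7]
finger_gap: -0.005
[0.644  0.1177 0.0855] [-0.9 -0.4 -1.7] 51.95
scene ball 122 [0.657 0.114 0.076] [0.681 0.134 0.111] mid [0.669 0.124 0.093]
side ball 1 [0.634 0.106 0.126] [0.634 0.106 0.126] mid [0.634 0.106 0.126]
```

```bash
python3 -m inch '[[1,[0.04,0,0],[0,0,0]],[1,[0.08,0,0],[0,0,0]],[1,[0.08,0,0],[0,0,0]]]'; python3 ball.py;  python3 -m inch '[[1,[0.04,0,0],[0,0,0]],[1,[0.04,0,0],[0,0,0]]]'; python3 ball.py
```

```text
t: 52.35
tcp_pos: [0.6517, 0.1178, 0.0854]
tool_rot: [1.0, 0.0, 0.001, -0.002]
force: [-2.4, -0.2, -0.0]
finger_gap: 0.001
[0.6517 0.1178 0.0854] [-2.4 -0.2 -0. ] 52.35
scene ball 121 [0.664 0.114 0.075] [0.689 0.134 0.106] mid [0.676 0.124 0.091]
t: 52.65
tcp_pos: [0.652, 0.1179, 0.0853]
tool_rot: [1.0, 0.0, -0.003, -0.001]
force: [-9.3, 0.1, 6.0]
finger_gap: 0.0
[0.652  0.1179 0.0853] [-9.3  0.1  6. ] 52.65
scene ball 119 [0.665 0.115 0.075] [0.688 0.133 0.107] mid [0.677 0.124 0.091]
```

The lever is against its stop, with the force up and the ball no longer advancing. I'll back off and do the final checks.

```bash
python3 -m inch '[[1,[0,0,0],[0,0,0]],[1,[0,0,0],[0,0,0]],[1,[-0.3,0,0],[0,0,0]],[1,[-0.7,0,-0.1],[0,0,0]],[1,[-0.9,0.1,-0.5],[0,0,0]],[1,[-0.95,0.2,-0.95],[0,0,0]],[1,[-0.95,0.2,-0.99],[0,0,0]]]'; python3 -m inch '[[1,[-0.4,0.1,-0.4],[0,0,0]],[1,[-0.8,0.1,-0.8],[0,0,0]],[1,[-0.8,0.1,-0.9],[0,0,0]],[1,[-0.8,0.1,-0.9],[0,0,0]],[1,[-0.8,0.1,-0.9],[0,0,0]],[1,[-0.8,0.1,-0.9],[0,0,0]]]'; python3 ball.py; ls pics | tail -3
python3 - <<'E'
from h import *
p,d=snapshot("scene");P=cloud("scene",d);h=P[...,2]
for z0,z1 in((.04,.055),(.08,.095),(.1,.12)):
    q=(abs(P[...,0]-.62)<.07)&(abs(P[...,1]-.23)<.07)&(h>z0)&(h<z1);Q=P[q]; print(((Q.min(0)+Q.max(0))/2).round(3),(Q.max(0)-Q.min(0)).round(3))
cv2.imwrite("pics/f_scene.png",p)
p,d=snapshot("side");cv2.imwrite("pics/f_side.png",p)
p,d=snapshot("wrist");cv2.imwrite("pics/f_wrist.png",p)
E
```

```text
t: 53.45
tcp_pos: [0.5649, 0.0966, 0.1902]
tool_rot: [1.0, -0.0, 0.009, -0.001]
force: [1.4, -0.4, 1.0]
finger_gap: -0.002
t: 54.05
tcp_pos: [0.4812, 0.0871, 0.2728]
tool_rot: [1.0, -0.0, 0.001, -0.002]
force: [0.4, 0.2, 0.3]
finger_gap: 0.003
[0.4812 0.0871 0.2728] [0.4 0.2 0.3] 54.05
scene ball 116 [0.667 0.114 0.074] [0.688 0.133 0.105] mid [0.677 0.123 0.09 ]
w9.png
wrist0.png
wrist32.png
[0.617 0.233 0.047] [0.093 0.091 0.015]
[0.615 0.235 0.087] [0.054 0.051 0.015]
[0.617 0.232 0.105] [0.039 0.04  0.011]
```

View pics/f_scene.png

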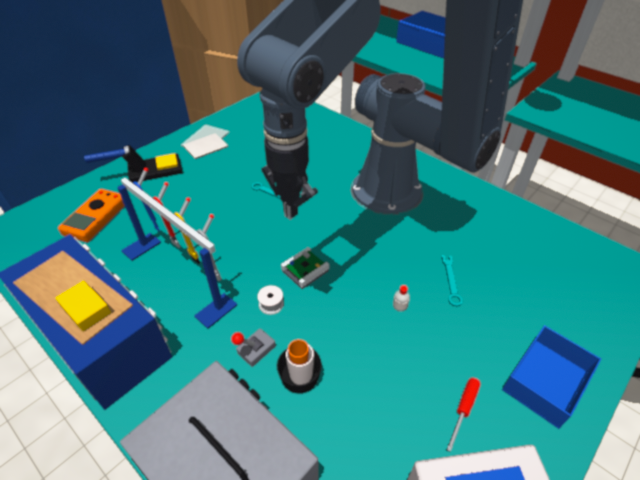

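View pics/f_side.png

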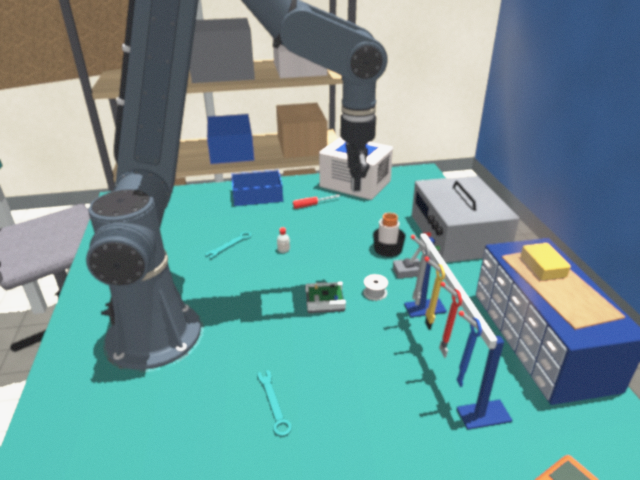

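View pics/f_wrist.png

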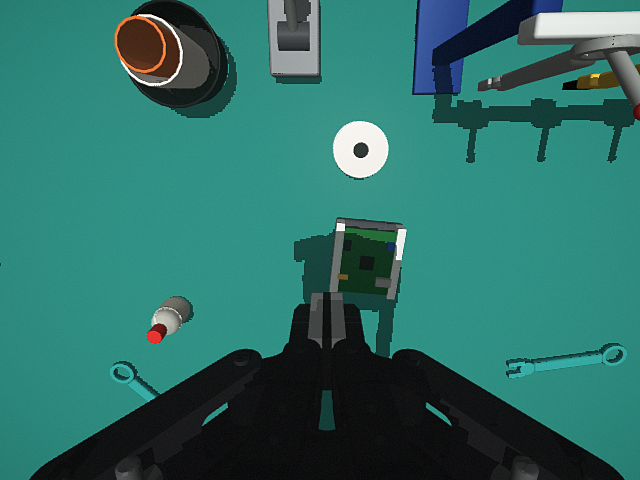

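The scene view shows the lever leaning away from the robot (ball at (238,338)) and the nest at (300,365). The side view shows all four tools hanging and the arm clear of everything, so I'm handing in.

```bash
python3 -c "
from station import sign_off
print(sign_off())"
```

```text
the job is handed in; nothing more can be done
None
```

The bench is closed down and handed in at about 54 s of the 210 s allowed; no verdict is reported.

- **Cups:** the white cup is in the black tub and the orange cup is inside the white one. The large blue cup was absent. The last check put the rims at about 0.088 m and 0.108–0.11 m, so both are fully down. Their axes are within a few millimetres of the tub's.
- **Tools:** the steel spanner, brush, scraper and pry tool hang by their eyes on pegs 0 to 3. I set the spanner back on the bench once and regrasped it with the wrist half-turned, because the first grasp couldn't pitch far enough.
- **Isolator:** thrown last and pushed against its stop. The ball's position gives a lever angle of about 0.98 rad, against the 0.9 required.
- **Left alone:** the board, spool, flux bottle, screwdriver and look-alike teal spanners look unmoved in the last pictures. I did not re-measure them.

Two readings disagreed:
- The tub read about 12 mm further along +y than at the start. It was knocked while the arm was elsewhere, and the nest stayed intact.
- The scene and side cameras differ by a few millimetres, which is small against every tolerance here.

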